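Close a water filter with a ratchet wrench

TASK

Tighten the hex nut on top of the steel water-filter housing with the ratchet wrench: put the wrench's ring fully down over the nut and work the handle back and forth between the two pipe stubs, keeping the ring on the nut and letting the ratchet slip on each return, until the nut comes up firm and snug, without forcing it beyond that. Then lift the wrench off and lay it flat on the worktop clear of the housing, leaving the other things where they are.

Things in the scene. Friction and masses are not known exactly. Their poses are not given: they have to be found in the camera images.
- housing: Round steel water-filter housing, 156 mm across, fixed to the worktop; lid top at z 82 mm. Origin on its axis at worktop level, z up, -x roughly towards the robot. A captive steel hex nut stands on the axis; it turns on the spot and does not travel. The wrench handle swings between two pipe stubs, about 45 degrees either side of -x.
- seat (a point): On the nut's axis at the top of its flange (42 mm across), 90 mm above the worktop: the underside of the wrench ring lies here when fully down. Above it the hexagon, 14 mm high, 32 mm across flats, 37 over corners, with a 3 mm bevel above it; on that a dome, 28 mm wide at its foot, 8 mm at its top, ending 27 mm above this point. Axes as the housing's.
- stub_left (a point): Top of the left upright pipe stub (z 128 mm), 14 mm pipe with an 18 mm cap, 65 mm from the nut's axis, 60 degrees to the left (+y) of the housing's -x direction.
- stub_right (a point): Top of the right pipe stub, likewise 60 degrees to the right (-y).
- nut (a joint): Nut angle on its flange (rad), grows clockwise from above = tightening. Starts at -2.7 to -2.1, comes up against its stop at 0. At 0 two hexagon corners lie on the housing's x axis. Running it down takes 0.2 N m either way. Oiled steel; the ring can bind if pulled up only by the end of the handle without keeping it level.
- seal (a joint): Twist (rad) of the flange with the nut on its rubber seal, same sense, 8 N m per rad: about 0.025 while the nut runs. Once the nut is at its stop, all further turning goes in here. Snug: over 0.08 (0.64 N m). Over 0.17 (1.36 N m) the seal is damaged. It springs back when let go.
- wrench: Flat ratcheting ring wrench, about 0.35 kg, lying right way up on the worktop. Origin: ring centre on the underside; z up, handle along -x. Ring 68 mm across, 18 thick, hexagonal through-hole. Clockwise from above it drives; anticlockwise it slips with under 0.1 N m, clicking every 20 degrees, so a drive stroke may begin with up to 20 degrees of idle travel.
- grip (a point): On the wrench handle, 115 mm from the ring's centre along -x, 10 mm above the underside. Black flat-sided handle 17 wide, 20 tall (z 0 to 20), from 82 to 200 mm from the ring's centre; steel shank 14 wide before it. Centre of mass about 53 mm from the ring's centre.
- socket (a joint): Angle (rad) of the wrench's inner socket relative to the handle, grows clockwise from above as it slips; starts at 0 to 0.35. Hole 33.6 mm across flats, 1.6 more than the nut; at 0 two hexagon corners lie on the wrench's x axis. The ring goes down only where corners match the nut's (every 60 degrees, about 5 degrees play each way).
- glass: clear drinking glass, 76 mm across, 86 tall; origin at the centre of its foot; loose, to be left alone
- spoon: metal spoon lying on the worktop, 188x39x16; origin at the centre of its underside; loose, to be left alone
- mug: white mug with dots, 82x114x91; origin at the centre of its foot; loose, to be left alone
- tin: low round tin, 86 mm across, 40 tall; origin at the centre of its foot; loose, to be left alone

How it is judged:
By the outcome, as a careful person would: the job done as asked, in the order asked, and still so for the second after the job is handed in, with the robot touching nothing.
It also fails if it takes over 72 s, if anything falls off the work surface, if the arm or the gripper's body presses on something with over 40 N, if the wrist force passes 120 N, or if a joint passes its speed limit or range.

ROBOT

A 7-joint arm with a two-finger parallel gripper is mounted at the origin on a cart in front of the work surface, level with it; the furniture and walls round the work are solid. World frame = base frame: x ahead of the robot, y to its left, z up, the work surface at z = 0. Lengths are in m, angles in rad, forces in N, time in s.
With the tool pointing down it reaches from about 0.4 to 0.9 m from the base axis. Payload 5.5 kg.
Tool frame: the origin (TCP) lies between the finger pads; the fingertips stand 8 mm ahead of it and the grasp point (between the pads) lies 11 mm behind it (arm.tips_ahead is the distance from the TCP to the fingertips, in m); z points along the fingers, y is the line along which they close (so a half turn about z gives the same grasp; the last joint's range is limited). The gripper opens to 85 mm and grips with 20 to 120 N. Pads are 22 mm wide; open, the fingers measure 114 mm over their backs; the gripper's body (76 mm by 85 mm) begins 54 mm behind the grasp point. The pads swing forward as they close: fully open they stand 13 mm farther back than shut.
Start: joints at [1.415, 0.501, -0.427, 1.55, 0.221, 1.138, -0.21], TCP at [0.264, -0.594, 0.239] pointing down, gripper open.
Joint ranges: [-2.88, 2.88], [-0.31, 2.03], [-1.54, 1.56], [0.2, 2.42], [-1.41, 4.55], [0.19, 2.02], [-2.57, 2.57]. Speed limits (rad/s): [2.57, 2.57, 3.14, 3.14, 3.14, 3.14, 3.14].

INTERFACE

Orientations are given as a unit quaternion [w, x, y, z].
In Python, from workcell import monitor, optics, ticket, arm gives the robot as it stands.
- The arm moves only by the tool drive_tool, never from a script. Its argument "increments" is text: rows parted by semicolons, each of 5 numbers parted by spaces: the shift along the world's x, y, z in cm, then the turn about the world's z in degrees, then the opening, from 0 (shut) to 1 (fully open). In form: dx dy dz twist gripper; .... A call has exactly 10 rows; each row is the pose to reach, as a shift and turn from the pose commanded when the call began; what a row does not reach only later rows make up. A row lasts 1/12 s, in which the tool goes at most 41.7 mm and 7.16 degrees, less where a joint would pass 70% of its speed; a pose out of reach is approached as far as the arm can. A call with a gripper value outside its range is refused whole. The fingers move at their own pace and stop on an object; the grip force is fixed at half the most. Time passes only in rows, so rows that repeat a pose let the fingers close, or fill a call up. It gives the time, the measured TCP pose, the force, the opening and the grip force at its end, in the units of the state.
- monitor.get_state(): the state, without advancing time (a new reading comes with each control period).
- optics.get_image(name): name is "scene" or "top"; returns (picture, depth): 384x512x3 uint8, blue, green, red; 384x512 float32, m along the optical axis (not along the pixel's ray), 0 where there is no reading.
- optics.camera_model(name): a dict with "K" (3x3 intrinsics, pixels), "T" (4x4, takes a point from camera to world coordinates). Camera axes: x right, y down, z forward; pixel columns grow to the right and rows downward; lengths in m; the calibration is good to about 2 mm. A picture is of the moment at which its call begins. camera_model takes no time and is no camera call.
- ticket.hand_in(): hands the job in; it is judged then, once.
The state is a dict: "t": time; "joints": joint angles; "joint_velocities": joint speeds; "tau": joint torques, N m; "ee_pos": TCP position; "ee_rot": TCP orientation; "wrist_force": force on the tool from outside, world axes, zero at the start; "ft_torque": the same for the moment, N m; "finger_gap": opening from 0.0 (shut) to 1.0 (fully open); "gripper_force": force on a finger pad.
Only numpy, scipy, OpenCV 4.12 (cv2) and the standard library are available. Lean on these libraries where they do the work, as an engineer would, in place of code of your own. Each camera call takes 0.05 s, during which the arm holds its last target. There are 200 camera calls.

## Working session

There is one attempt and no reset: what is moved stays moved. The work goes in short steps, Python scripts to look and compute and a tool call to move; the robot and the scene stay as the last step left them, time stands still between calls to the robot, and variables do not carry over. Pictures are saved under pics/ and viewed, at most 10 in all, crops included, and the job is handed in when it is done.

Besides the shell and the picture viewer there is one more tool, called as name(argument=value, ...) on one line, values as JSON. drive_tool: Moves the arm, as the interface text tells. Its arguments: {"type":"object","properties":{"increments":{"type":"string"}},"required":["increments"]}

```bash
mkdir -p pics; ls; python3 - <<'E'
from workcell import monitor, optics
import cv2,numpy as np
np.set_printoptions(precision=4,suppress=True)
for n in("top","scene"):
    im,d=optics.get_image(n); cv2.imwrite(f"pics/{n}0.png",cv2.resize(im,(800,600),interpolation=cv2.INTER_CUBIC)); np.savez(f"{n}0.npz",im=im,d=d)
    m=optics.camera_model(n);print(n,m["K"],m["T"])
s=monitor.get_state();print(s)
E
```

```text
pics
top [[373.1434   0.     256.6346]
 [  0.     373.1434 187.9972]
 [  0.       0.       1.    ]] [[ 0.1055 -0.9701  0.2185  0.3599]
 [-0.9944 -0.1027  0.0241  0.101 ]
 [-0.001  -0.2198 -0.9755  1.085 ]
 [ 0.      0.      0.      1.    ]]
scene [[427.652    0.     264.9184]
 [  0.     427.652  188.8363]
 [  0.       0.       1.    ]] [[-0.696  -0.3307  0.6374 -0.137 ]
 [-0.7177  0.291  -0.6327  0.8028]
 [ 0.0237 -0.8977 -0.4399  0.6092]
 [ 0.      0.      0.      1.    ]]
{'t': 0.1, 'joints': array([ 1.4152,  0.5018, -0.4268,  1.5513,  0.2208,  1.1383, -0.2103]), 'joint_velocities': array([ 0.0008, -0.0022,  0.0003, -0.0014,  0.0003, -0.0009,  0.0001]), 'tau': array([ -0.0112, -57.0816,  -5.8388, -28.1752,   0.0105,   0.0055,
         0.    ]), 'ee_pos': array([ 0.2641, -0.5933,  0.2384]), 'ee_rot': array([-0.0009,  0.9781,  0.2079, -0.0002]), 'wrist_force': array([ 0.109 ,  0.3396, -0.4227]), 'ft_torque': array([-0.0132,  0.0212, -0.0121]), 'gripper_force': 0.0, 'finger_gap': 0.9949377011107767}
```

View pics/top0.png

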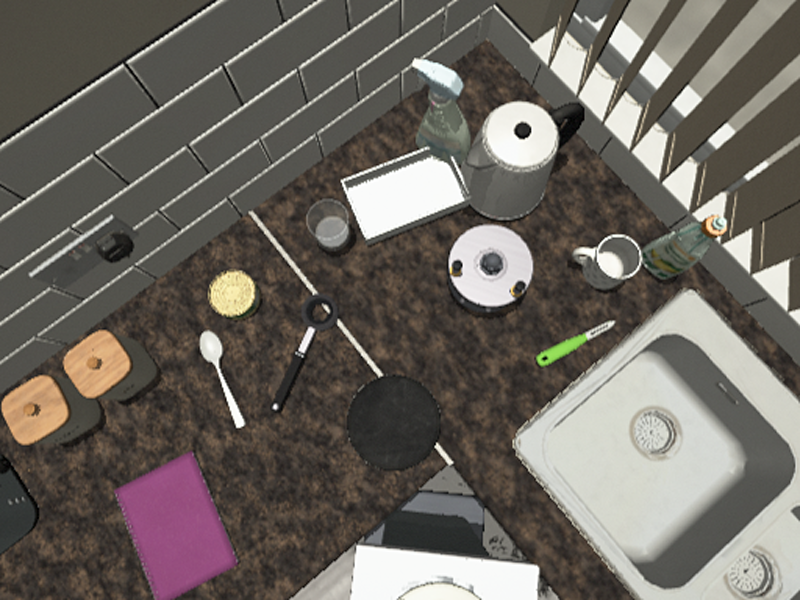

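View pics/scene0.png

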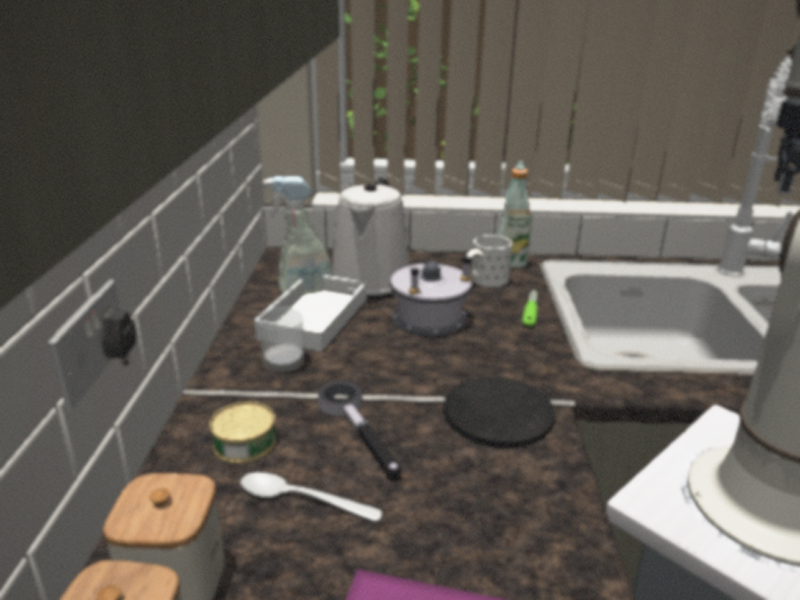

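The top view shows the wrench ring at about (319,311) and its handle end at (275,408). The nut is at (492,262), with the stubs at (457,268) and (519,290). I'll crop in on these for detail.

```bash
cat > h.py <<'E'
import cv2,numpy as np
from workcell import monitor,optics
np.set_printoptions(precision=4,suppress=True)
def ray(n,uv,z):
    m=optics.camera_model(n);K,T=m["K"],m["T"]
    d=T[:3,:3]@np.linalg.solve(K,np.r_[uv,1.]);o=T[:3,3]
    return o+d*(z-o[2])/d[2]
def proj(n,P):
    m=optics.camera_model(n);p=np.linalg.inv(m["T"])@np.r_[P,1.];q=m["K"]@p[:3];return q[:2]/q[2]
def avg(n,k=6):
    return np.mean([optics.get_image(n)[0].astype(float) for _ in range(k)],0).astype(np.uint8)
def crop(im,u,v,hw,hh,s):
    return cv2.resize(im[v-hh:v+hh,u-hw:u+hw],None,fx=s,fy=s,interpolation=cv2.INTER_CUBIC)
E
python3 - <<'E'
from h import *
im=np.load("top0.npz")["im"]
a=crop(im,195,225,33,50,6);b=crop(im,314,170,33,50,6)
cv2.imwrite("pics/c1.png",np.hstack([a,b]))
# stubs etc
for n,(u,v),z in [("stubL",(457,268),.128),("stubR",(519,290),.128),("dome",(492,258),.117),("ring",(319,311),.018),("hend",(275,408),.02),("glass",(331,240),0),("tin",(233,293),.04),("mug",(612,262),.09)]:
    print(n,ray("top",np.array([u,v])/1.5625,z))
g=im.astype(int)
lid=(g.min(2)>110).astype(np.uint8); n,l,s,c=cv2.connectedComponentsWithStats(lid)
for k in range(n):
    if s[k,4]>60: print(k,s[k],c[k])
E
```

```text
stubL [0.6289 0.0347 0.128 ]
stubR [ 0.6016 -0.0724  0.128 ]
dome [ 0.6561 -0.0246  0.117 ]
ring [0.55   0.2758 0.018 ]
hend [0.3658 0.3299 0.02  ]
glass [0.6953 0.2747 0.    ]
tin [0.5629 0.4341 0.04  ]
mug [ 0.6794 -0.2399  0.09  ]
0 [     0      0    512    384 147304] [226.4779 184.2895]
1 [ 81   0  64  53 244] [109.6762  21.8238]
3 [143   0  64  53 227] [172.4802  22.1233]
5 [191   0  64  55 218] [219.8211  23.3119]
8 [389   0  39  41 829] [406.1532  17.1122]
9 [ 409    0   55   58 1197] [433.6282  25.2865]
10 [ 429    0   80   76 1443] [466.957   33.4823]
11 [316   3  41  39 293] [343.4369  25.8669]
13 [228   4  58  46 175] [255.56  24.96]
15 [257   9  50  52 497] [281.0624  42.5191]
16 [367   8  21  13 104] [378.2596  13.7019]
19 [352  20  27  42 590] [364.5373  39.3169]
20 [453  35  59  61 756] [484.0331  66.1045]
21 [  0  41  82  55 295] [40.0644 67.3492]
22 [ 370   40   41   56 1049] [390.5005  66.8198]
23 [ 61  42  81  57 282] [100.5426  70.6879]
25 [121  44  70  54 244] [154.8443  68.5902]
26 [167  45  60  50 181] [195.4088  67.7238]
28 [203  47  53  39 141] [228.7872  66
[... 938 characters left out ...]
62  45 165] [ 54.8424 191.8424]
118 [134 173  29  30 639] [148.5305 187.3443]
121 [  0 184  34  25  94] [ 15.6809 195.4362]
122 [  328   185   184   199 19796] [426.4211 293.6455]
130 [216 204  29  38 149] [229.7248 222.8993]
131 [374 205  20  13  97] [383.2062 210.4948]
132 [189 209  13  20  95] [195.3895 217.7684]
133 [128 211  29  63 417] [140.1391 236.9424]
134 [  41  212   42   42 1064] [ 61.3073 232.4662]
138 [   1  241   42   43 1013] [ 21.6989 262.2813]
142 [270 283  33  33 330] [285.4121 305.1455]
144 [258 316  51  19 501] [285.7166 323.7585]
149 [309 326  19  31 249] [316.253  343.2169]
152 [234 336  12  12  62] [240.5806 343.0161]
154 [ 185  348  173   36 4238] [269.6557 369.3355]
```

View pics/c1.png

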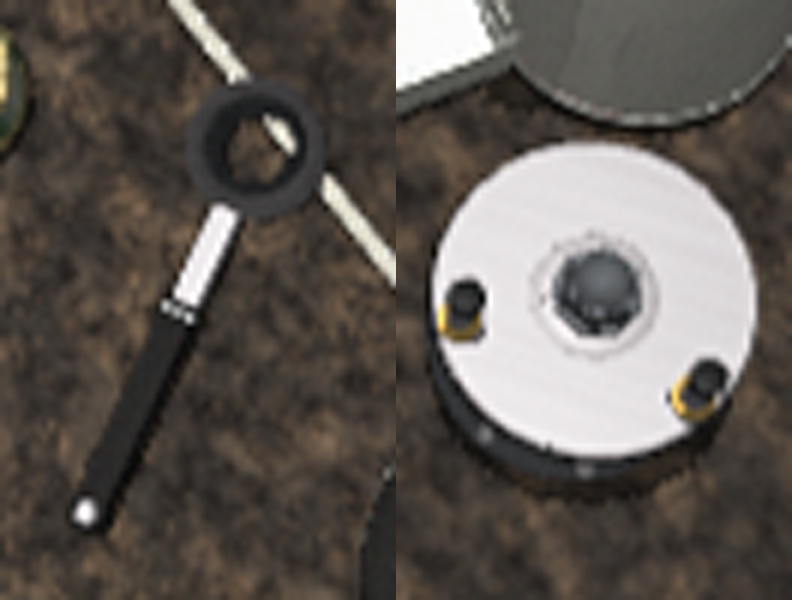

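In the crop, the dark nut with its dome sits at the lid centre, near (597,293). The ring hole is near (255,150), with an inner hexagon visible. Next I'll fit the lid circle and the handle axis, and zoom in on both hexagons.

```bash
python3 - <<'E'
from h import *
im=avg("top",10);cv2.imwrite("top_avg.png",im);g=im.astype(int)
def circ(P):
    A=np.c_[2*P,np.ones(len(P))];x=np.linalg.lstsq(A,(P**2).sum(1),rcond=None)[0];return x[:2],np.sqrt(x[2]+x[0]**2+x[1]**2)
lid=(g.min(2)>110).astype(np.uint8);n,l,s,c=cv2.connectedComponentsWithStats(lid)
k=l[160,300];cs=cv2.findContours((l==k).astype(np.uint8),cv2.RETR_EXTERNAL,cv2.CHAIN_APPROX_NONE)[0]
P=np.array([ray("top",p[0],.082)[:2] for p in max(cs,key=len)])
for _ in range(4):
    c0,r=circ(P);e=abs(np.linalg.norm(P-c0,axis=1)-r);P=P[e<max(.0015,1.5*np.median(e))]
print("lid",c0,r,len(P))
# ring: dark; contour of outer
sub=g[180:270,160:230];dark=(im[...,:3].max(2)<62)
hsv=cv2.cvtColor(im,cv2.COLOR_BGR2HSV)
sat=hsv[...,1];
m=((sat<50)&(im.max(2)<80)).astype(np.uint8);m[:, :165]=0;m[:,225:]=0;m[:175]=0;m[270:]=0
n,l,s,c=cv2.connectedComponentsWithStats(m)
for k in range(1,n):
    if s[k,4]>80:
        print(k,s[k],c[k])
        cs=max(cv2.findContours((l==k).astype(np.uint8),cv2.RETR_EXTERNAL,cv2.CHAIN_APPROX_NONE)[0],key=len)
        P=np.array([ray("top",p[0],.018)[:2] for p in cs])
        for _ in range(4):
            c0,r=circ(P);e=abs(np.linalg.norm(P-c0,axis=1)-r);P2=P[e<max(.002,1.5*np.median(e))];P=P2
        print("circ",c0,r,len(P))
        ys,xs=np.where(l==k);Q=np.array([ray("top",p,.019)[:2] for p in np.c_[xs,ys]])
        w,v=np.linalg.eigh(np.cov(Q.T));print("mean",Q.mean(0),"axis",v[:,1],np.ptp((Q-Q.mean(0))@v[:,1]))
a=crop(im,204,199,13,14,20)
b=crop(im,314,169,13,14,20)
cv2.imwrite("pics/c2.png",cv2.convertScaleAbs(np.hstack([a[:,:400],b[:,60:460]]),alpha=2))
print(ray("top",(314,169),.107))
E
```

```text
lid [ 0.6554 -0.0264] 0.07431911883218459 112
2 [180 175  45  37 666] [204.5315 196.2162]
circ [0.5609 0.2798] 0.04789357566262453 50
mean [0.5584 0.2757] axis [-0.5713  0.8208] 0.12627531552960963
7 [177 180  15  11  97] [183.4639 185.4639]
circ [0.5858 0.3422] 0.01660480839351196 19
mean [0.5837 0.3416] axis [0.2601 0.9656] 0.044077801119405416
22 [165 206  17  41 231] [171.2684 225.9048]
circ [0.4617 0.3405] 0.035546305256551294 30
mean [0.4625 0.3587] axis [-0.9966  0.0828] 0.11541654038026579
24 [165 213  44  56 698] [188.4527 247.2264]
circ [0.4173 0.3079] 0.05190227507950645 88
mean [0.4079 0.3009] axis [-0.9045  0.4265] 0.18220702391152055
42 [205 255  12  15  82] [210.5488 261.9878]
circ [0.3743 0.2328] 0.015987640911846852 20
mean [0.3736 0.2334] axis [0.6592 0.752 ] 0.041942192653953436
[ 0.648  -0.0243  0.107 ]
```

View pics/c2.png

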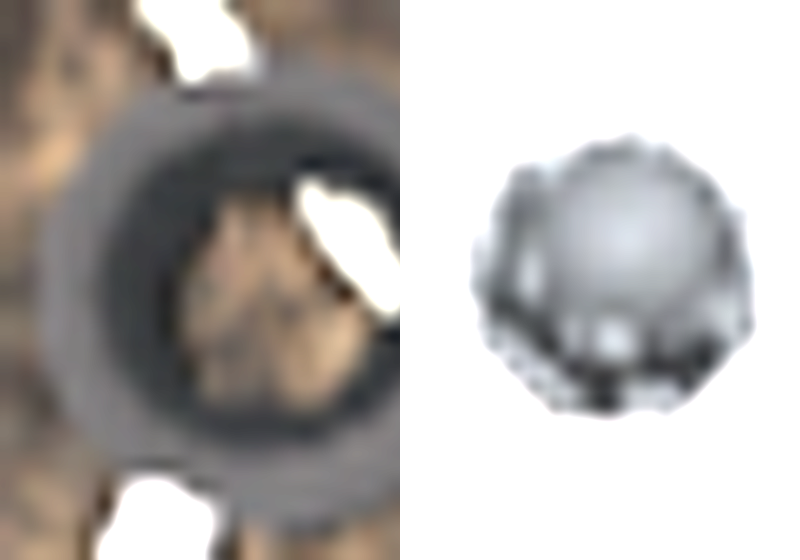

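The left panel shows the ring with an outer left edge near x=35 and the hex hole near (280,300). The right panel shows the nut silhouette centred near (613,275), and its hexagon angle isn't clear enough to read. I'll compute the geometry and seat the ring by feel if needed.

```bash
python3 - <<'E'
from h import *
L=ray("top",(292.5,169.5),.128)[:2];R=ray("top",(333.3,182.8),.128)[:2]
d=R-L;hx=np.array([-d[1],d[0]])/np.linalg.norm(d); 
print("L",L,"R",R,np.linalg.norm(d),"yaw",np.degrees(np.arctan2(hx[1],hx[0])),"axis",(L+R)/2+.0325*hx)
ring=ray("top",(204.,199.3),.014)[:2]
hs=ray("top",(191.8,225.4),.02)[:2];he=ray("top",(176.,260),.02)[:2]
v=hs-he;print("ring",ring,hs,he,"dist",np.linalg.norm(hs-ring),np.linalg.norm(he-ring),"yaw",np.degrees(np.arctan2(v[1],v[0])),np.degrees(np.arctan2(*(ring-he)[::-1])))
u=(ring-he)/np.linalg.norm(ring-he)
g=ring-.1*u;print("grip100",g)
s=monitor.get_state();w,x,y,z=s["ee_rot"]
from scipy.spatial.transform import Rotation as Ro
M=Ro.from_quat([x,y,z,w]).as_matrix();print(s["ee_pos"],"tool y az",np.degrees(np.arctan2(M[1,1],M[0,1])))
E
```

```text
L [0.6344 0.0351] R [ 0.6095 -0.0749] 0.11282510517898224 yaw -12.758139013316102 axis [ 0.6537 -0.0271]
ring [0.5499 0.2768] [0.4698 0.3002] [0.3688 0.3303] dist 0.08344583669817995 0.1888383640600559 yaw -16.60400760387722 -16.454356865585005
grip100 [0.454  0.3052]
[ 0.2644 -0.5938  0.2393] tool y az -66.00078619621307
```

drive_tool(increments="1.8 3.4 0.6 7 1; 3.6 6.8 1.2 14 1; 5.4 10.2 1.8 21 1; 7.2 13.6 2.4 28 1; 9 17 3 35 1; 10.8 20.4 3.6 42 1; 12.6 23.8 4.2 49 1; 14.4 27.2 4.8 56 1; 16.2 30.6 5.4 63 1; 18 34 6 70 1")

```text
t: 1.43
ee_pos: [0.4449, -0.2521, 0.3]
ee_rot: [0.0, 0.68, 0.733, -0.0]
wrist_force: [0.1, -0.0, 0.3]
finger_gap: 1.003
gripper_force: 0.0
```

drive_tool(increments="0.1 3.7 0 7 1; 0.2 7.4 0 14 1; 0.3 11.1 0 21 1; 0.4 14.8 0 28 1; 0.5 18.5 0 35 1; 0.6 22.2 0 42 1; 0.7 25.9 0 49 1; 0.8 29.6 0 56 1; 0.9 33.3 0 63 1; 1 37 0 69.5 1")

```text
t: 2.27
ee_pos: [0.4543, 0.1176, 0.2997]
ee_rot: [0.001, 0.141, 0.99, -0.001]
wrist_force: [0.7, 0.1, 0.6]
finger_gap: 1.001
gripper_force: 0.0
```

```bash
cat >> h.py <<'E'
from scipy.spatial.transform import Rotation as Ro
def st():
    s=monitor.get_state();w,x,y,z=s["ee_rot"];M=Ro.from_quat([x,y,z,w]).as_matrix()
    print("t %.2f"%s["t"],"p",s["ee_pos"],"yaw",round(np.degrees(np.arctan2(M[1,1],M[0,1])),2),"tilt",M[:,2],"F",s["wrist_force"],"T",s["ft_torque"],"gap",s["finger_gap"],s["gripper_force"]);return s
E
python3 -c "
from h import *
print(st()['joints'])"
```

```text
t 2.27 p [0.4543 0.1176 0.2997] yaw 73.79 tilt [ 0.0014 -0.0013 -1.    ] F [0.707  0.0975 0.5698] T [-0.0086 -0.0114  0.0634] gap 1.0013432992390368 0.0
[ 0.7837  0.2552 -1.2464  1.8977  0.2645  1.1729  0.731 ]
```

drive_tool(increments="0 4 0 0 0.55; 0 8 -2 0 0.55; 0 12 -4 0 0.55; 0 16 -8 0 0.55; 0 18.7 -12 0 0.55; 0 18.7 -16 0 0.55; 0 18.7 -20 0 0.55; 0 18.7 -23 0 0.55; 0 18.7 -25 0 0.55; 0 18.7 -26 0 0.55")

```text
t: 3.1
ee_pos: [0.4518, 0.3014, 0.035]
ee_rot: [-0.003, 0.143, 0.99, -0.002]
wrist_force: [0.4, -0.2, 0.6]
finger_gap: 0.554
gripper_force: 0.0
```

```bash
python3 - <<'E'
from h import *
st()
a=crop(optics.get_image("top")[0],190,230,42,50,5);b=crop(optics.get_image("scene")[0],230,270,40,50,5)
cv2.imwrite("pics/c3.png",np.hstack([a,b[:,:380]]))
E
```

```text
t 3.10 p [0.4518 0.3014 0.035 ] yaw 73.54 tilt [-0.0058 -0.0037 -1.    ] F [ 0.4347 -0.1788  0.6164] T [-0.0067  0.044   0.0145] gap 0.5535642073408054 0.0
```

View pics/c3.png

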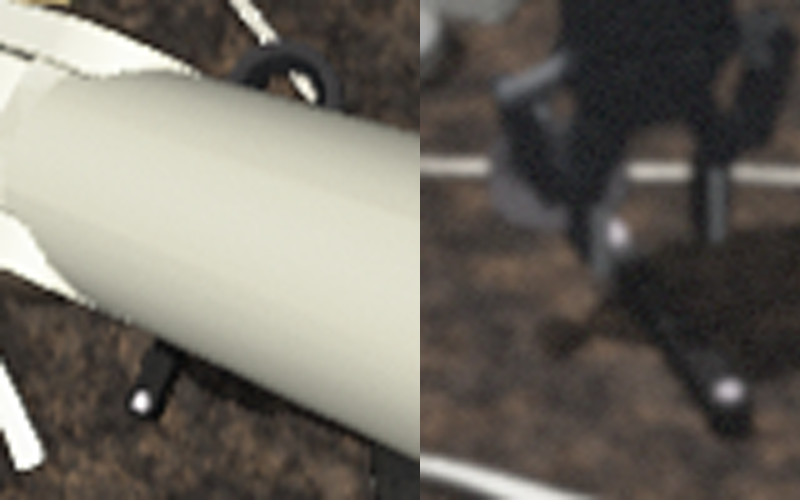

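The fingers straddle the handle, with the right-panel finger tips at about (590,250) and (715,220). I'll lower and grip.

drive_tool(increments="0 0 0 0 0.55; 0 0 -1 0 0.55; 0 0 -2 0 0.55; 0 0 -2.6 0 0.55; 0 0 -2.6 0 0.55; 0 0 -2.6 0 0.55; 0 0 -2.6 0 0.55; 0 0 -2.6 0 0.55; 0 0 -2.6 0 0.55; 0 0 -2.6 0 0.55")

```text
t: 4.03
ee_pos: [0.4545, 0.3033, 0.0136]
ee_rot: [0.0, 0.144, 0.99, 0.0]
wrist_force: [0.5, -0.2, -0.6]
finger_gap: 0.551
gripper_force: 0.0
```

```bash
python3 -c "
from h import *
st()"
```

```text
t 4.03 p [0.4545 0.3033 0.0136] yaw 73.5 tilt [ 0.0004  0.0002 -1.    ] F [ 0.468  -0.1836 -0.5943] T [-0.0153  0.0022  0.0238] gap 0.5507772203827018 0.0
```

drive_tool(increments="0 0 -0.2 0 0.4; 0 0 -0.3 0 0.2; 0 0 -0.3 0 0; 0 0 -0.3 0 0; 0 0 -0.3 0 0; 0 0 -0.3 0 0; 0 0 -0.3 0 0; 0 0 -0.3 0 0; 0 0 -0.3 0 0; 0 0 -0.3 0 0")

```text
t: 4.87
ee_pos: [0.4544, 0.3034, 0.0104]
ee_rot: [0.0, 0.143, 0.99, 0.0]
wrist_force: [0.1, 2.9, 0.3]
finger_gap: 0.183
gripper_force: 59.4
```

drive_tool(increments="0 0 0.5 0 0; 0 0 1 0 0; 0 0 2 0 0; 0 0 4 0 0; 0 0 6 0 0; 0 0 9 0 0; 0 0 12 0 0; 0 0 15 0 0; 0 0 17 0 0; 0 0 17 0 0")

```text
t: 5.7
ee_pos: [0.456, 0.3051, 0.1852]
ee_rot: [0.003, 0.143, 0.99, 0.002]
wrist_force: [1.6, 0.5, -3.8]
finger_gap: 0.181
gripper_force: 58.9
```

```bash
python3 -c "
from h import *
st()
a=crop(optics.get_image('top')[0],200,200,42,50,5);b=crop(optics.get_image('scene')[0],230,240,40,50,5)
cv2.imwrite('pics/c4.png',np.hstack([a,b[:,:380]]))"
```

```text
t 5.70 p [0.456  0.3051 0.1852] yaw 73.52 tilt [ 0.0064  0.0033 -1.    ] F [ 1.5568  0.4734 -3.8128] T [0.0876 0.103  0.0536] gap 0.1807265619916684 58.94406259059906
```

View pics/c4.png

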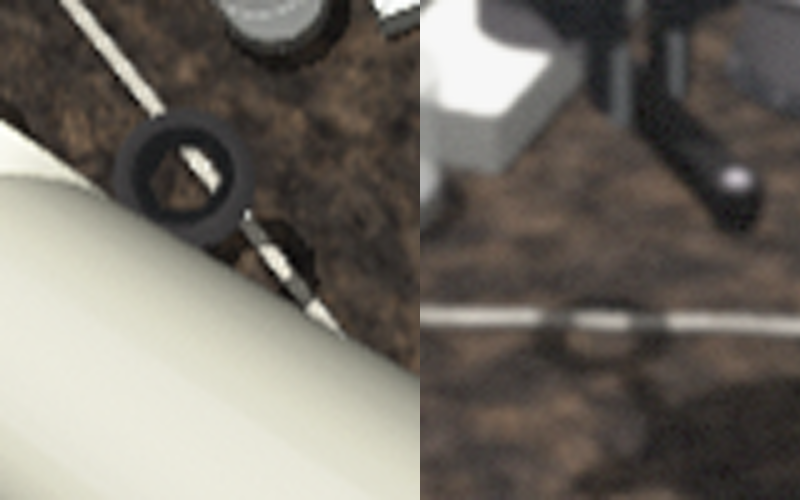

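The wrench is held level and clear of the worktop, with the ring centred at about (183,180) in the left panel. I'll move the ring over the white tray so the hex hole shows against a bright background.

```bash
python3 -c "
from h import *
s=st()
print(ray('top',(258.4,123.6),.23),ray('top',(258.4,123.6),.02))
print(ray('top',(204.,199.3),.014)[:2])
u=np.array([np.cos(np.radians(-16.5)),np.sin(np.radians(-16.5))]);print('ring',s['ee_pos'][:2]+.1*u)
"
```

```text
t 5.80 p [0.4545 0.3028 0.1809] yaw 73.47 tilt [ 0.0014 -0.0003 -1.    ] F [-0.7866 -0.3686 -3.8809] T [0.0265 0.1684 0.0207] gap 0.18199633176182428 58.924680948257446
[0.7123 0.1348 0.23  ] [0.7988 0.1431 0.02  ]
[0.5499 0.2768]
ring [0.5504 0.2744]
```

drive_tool(increments="1 -1 1 0 0; 3 -2.5 2 0 0; 5 -4.3 3 0 0; 7.5 -6.5 4 0 0; 10 -8.6 5 0 0; 12.5 -10.8 5 0 0; 14.5 -12.5 5 0 0; 16 -13.8 5 0 0; 16.2 -14 5 0 0; 16.2 -14 5 0 0")

```text
t: 6.63
ee_pos: [0.6163, 0.1605, 0.2274]
ee_rot: [-0.002, 0.145, 0.989, -0.001]
wrist_force: [-0.3, 0.2, -4.4]
finger_gap: 0.183
gripper_force: 59.0
```

```bash
python3 - <<'E'
from h import *
im=avg("top",8);s=st();cv2.imwrite("top5.png",im)
b=crop(im,258,124,30,30,10);cv2.imwrite("pics/c5.png",b)
th=(cv2.cvtColor(crop(im,258,124,30,30,8),cv2.COLOR_BGR2GRAY)>110).astype(np.uint8)
n,l,st_,c=cv2.connectedComponentsWithStats(th)
for k in range(1,n):
    if st_[k,4]>500: print(k,st_[k],c[k])
print(s["joints"])
E
```

```text
t 7.03 p [0.6158 0.164  0.2305] yaw 73.59 tilt [ 0.0001 -0.0001 -1.    ] F [ 0.9677  0.2263 -3.3196] T [0.0233 0.1778 0.0101] gap 0.18299009222647192 58.96474778652191
1 [     0      0    480    480 207105] [259.1277 221.4289]
[ 0.3635  0.6528 -0.9906  1.5813  0.5712  1.2225  0.551 ]
```

View pics/c5.png

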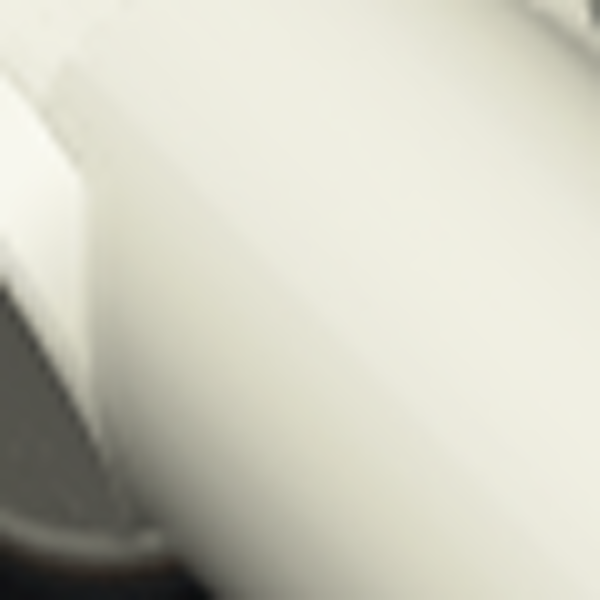

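The arm hides the ring from the top camera here. I'll use the scene camera's depth to locate the ring instead.

```bash
python3 - <<'E'
from h import *
s=st();y=np.radians(-16.45);e=s["ee_pos"][:2]+.0991*np.array([np.cos(y),np.sin(y)])
print("c4 ring",ray("top",(194.2,185.6),.187), "exp",np.array([.4550,.3040])+.0991*np.array([np.cos(y),np.sin(y)]))
print("exp now",e)
m=optics.camera_model("scene")
D=[optics.get_image("scene") for _ in range(5)];d=np.median([x[1] for x in D],0);im=np.mean([x[0].astype(float) for x in D],0).astype(np.uint8)
v,u=np.mgrid[:384,:512];R=np.linalg.inv(m["K"])@np.stack([u.ravel(),v.ravel(),np.ones(u.size)])
P=(m["T"][:3,:3]@(R*d.ravel())).T+m["T"][:3,3]
ok=(d.ravel()>0)&(np.linalg.norm(P[:,:2]-e,axis=1)<.05)&(P[:,2]>.2)&(P[:,2]<.27)
Q=P[ok];print(len(Q));print(np.histogram(Q[:,2],14))
T=Q[(Q[:,2]>.232)&(Q[:,2]<.246)];print("bbox c",(T.min(0)+T.max(0))/2,T.mean(0),np.ptp(T,axis=0))
p=proj("scene",np.r_[e,.235]);print(p)
a=crop(im,int(p[0]),int(p[1]),35,30,11);cv2.imwrite("pics/c6.png",a)
# plane tilt
A=np.c_[T[:,:2]-e,np.ones(len(T))];print(np.linalg.lstsq(A,T[:,2],rcond=None)[0])
np.save("T6.npy",Q)
E
```

```text
t 7.03 p [0.6158 0.164  0.2305] yaw 73.59 tilt [ 0.0001 -0.0001 -1.    ] F [ 0.9677  0.2263 -3.3196] T [0.0233 0.1778 0.0101] gap 0.18299009222647192 58.96474778652191
c4 ring [0.5508 0.2772 0.187 ] exp [0.55   0.2759]
exp now [0.7109 0.1359]
203
(array([ 9,  7,  8,  9,  6, 13, 14,  9,  9, 12,  9, 18, 29, 51]), array([0.2208, 0.2221, 0.2234, 0.2248, 0.2261, 0.2275, 0.2288, 0.2302,
       0.2315, 0.2329, 0.2342, 0.2356, 0.2369, 0.2383, 0.2396]))
bbox c [0.7062 0.1395 0.2359] [0.7106 0.154  0.2371] [0.0814 0.0628 0.0074]
[219.2268 136.273 ]
[ 0.0259 -0.0059  0.2372]
```

View pics/c6.png

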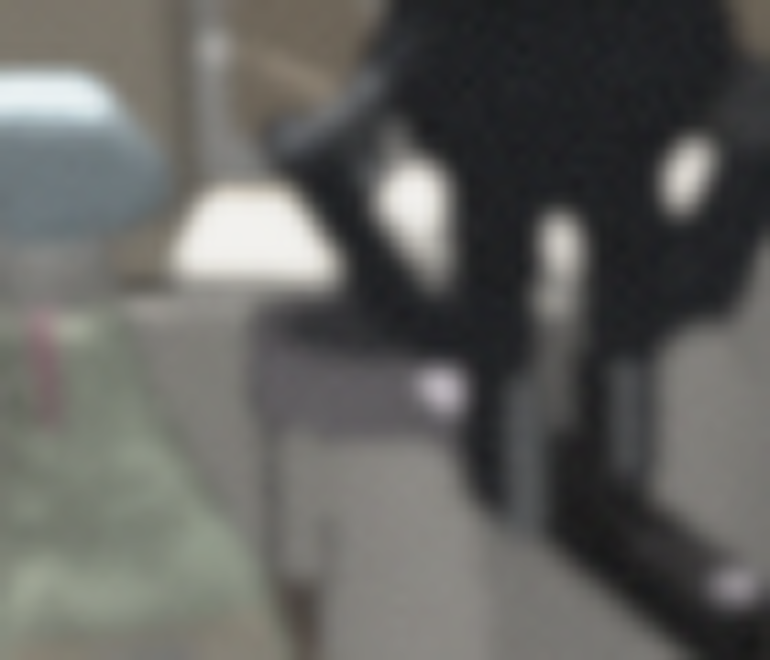

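The ring is held level, with the underside about 9.5 mm below the TCP. I'll carry it over the nut, turned to 30 degrees anticlockwise of the housing's -x.

drive_tool(increments="-0.4 -2 0 3.5 0; -1 -5 0 7 0; -1.7 -8 0 10.5 0; -2.5 -11 0 14 0; -3.4 -14 0 18 0; -4.2 -17 0 22 0; -5 -20 0 26 0; -5.6 -22 0 30 0; -5.6 -22 0 33.5 0; -5.6 -22 0 33.5 0")

```text
t: 8.12
ee_pos: [0.56, -0.0595, 0.23]
ee_rot: [-0.0, -0.147, 0.989, -0.0]
wrist_force: [-0.1, 1.3, -3.1]
finger_gap: 0.184
gripper_force: 59.2
```

drive_tool(increments="0 0 -1 0 0; 0 0 -3 0 0; 0 0 -5 0 0; 0 0 -7 0 0; 0 0 -8.5 0 0; 0 0 -9.2 0 0; 0 0 -9.2 0 0; 0 0 -9.2 0 0; 0 0 -9.2 0 0; 0 0 -9.2 0 0")

```text
t: 8.95
ee_pos: [0.5613, -0.0566, 0.1395]
ee_rot: [0.001, -0.148, 0.989, -0.0]
wrist_force: [0.0, 0.4, -2.7]
finger_gap: 0.182
gripper_force: 59.1
```

```bash
python3 - <<'E'
from h import *
s=st();print(s["joints"])
t=avg("top",4);c=avg("scene",4)
a=crop(t,308,172,36,50,5);b=crop(c,275,185,40,50,5)
cv2.imwrite("pics/c7.png",np.hstack([a,b]))
E
```

```text
t 8.95 p [ 0.5613 -0.0566  0.1395] yaw 106.99 tilt [ 0.002  -0.0001 -1.    ] F [ 0.025   0.4371 -2.692 ] T [-0.0376  0.1648 -0.0457] gap 0.18165738387405556 59.102227091789246
[ 0.845   0.7102 -1.0904  1.8428  0.7288  1.0525  1.3287]
```

View pics/c7.png

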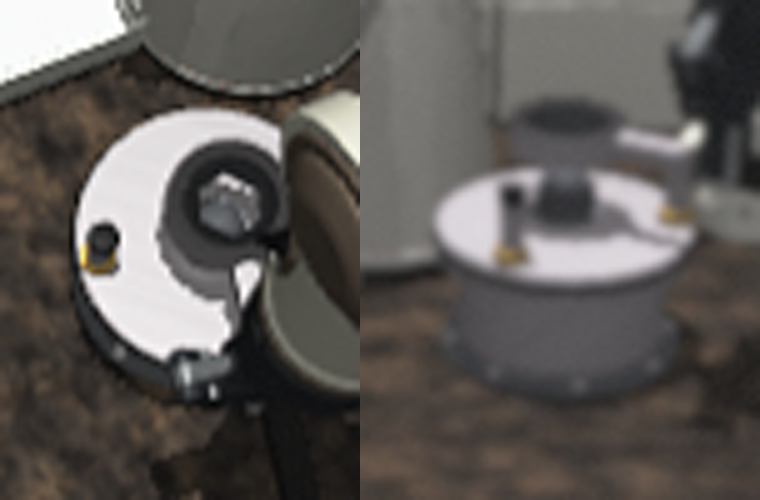

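Seen from the top, the ring (left panel, about (228,205)) surrounds the nut. From the scene camera (right panel), the ring centre near x=567 lines up with the nut at x=566. Lowering gently.

drive_tool(increments="-0.1 0 -0.3 0 0; -0.1 0 -0.7 0 0; -0.1 0 -1.1 0 0; -0.1 0 -1.5 0 0; -0.1 0 -1.8 0 0; -0.1 0 -2 0 0; -0.1 0 -2.1 0 0; -0.1 0 -2.1 0 0; -0.1 0 -2.1 0 0; -0.1 0 -2.1 0 0")

```text
t: 10.18
ee_pos: [0.5595, -0.0568, 0.1175]
ee_rot: [0.0, -0.148, 0.989, -0.0]
wrist_force: [-0.3, -0.5, -4.2]
finger_gap: 0.179
gripper_force: 59.1
```

```bash
python3 - <<'E'
from h import *
s=st()
E
```

```text
t 10.18 p [ 0.5595 -0.0568  0.1175] yaw 107.0 tilt [ 0.0003 -0.     -1.    ] F [-0.2515 -0.4528 -4.1923] T [-0.0891  0.141  -0.0472] gap 0.17856752431536663 59.13475155830383
```

drive_tool(increments="0 0 -0.1 0 0; 0 0 -0.1 0 0; 0 0 -0.2 0 0; 0 0 -0.2 0 0; 0 0 -0.3 0 0; 0 0 -0.3 0 0; 0 0 -0.4 0 0; 0 0 -0.4 0 0; 0 0 -0.4 0 0; 0 0 -0.4 0 0")

```text
t: 11.02
ee_pos: [0.5596, -0.0566, 0.1136]
ee_rot: [0.0, -0.148, 0.989, 0.0]
wrist_force: [-1.2, 0.1, 3.2]
finger_gap: 0.184
gripper_force: 60.0
```

```bash
python3 - <<'E'
from h import *
s=st()
E
```

```text
t 11.02 p [ 0.5596 -0.0566  0.1136] yaw 107.0 tilt [ 0.0006  0.0001 -1.    ] F [-1.1713  0.1096  3.1544] T [0.234  0.0728 0.074 ] gap 0.18430161213652904 59.95250880718231
```

Contact at about 7 N with the underside near z 104, so the corners don't match yet. I'll work out the arc rows for turning clockwise about the nut axis.

```bash
cat > arc.py <<'E'
import sys,numpy as np
# arc.py phi0 phi1 [r]: 10 steps dx dy (cm), twist (deg)
a,b=map(float,sys.argv[1:3]);r=9.93
f=lambda p:-r*np.array([np.cos(np.radians(p)),np.sin(np.radians(p))])
for i in range(1,11):
    p=a+(b-a)*i/10;d=f(p)-f(a);print("%.2f %.2f 0 %.1f 0;"%(d[0],d[1],p-a),end=" ")
print()
E
python3 arc.py 17 -3; python3 arc.py -3 -33;python3 arc.py -3 -23; python3 arc.py 17 27
```

```text
-0.10 0.33 0 -2.0 0; -0.18 0.67 0 -4.0 0; -0.25 1.01 0 -6.0 0; -0.31 1.35 0 -8.0 0; -0.36 1.69 0 -10.0 0; -0.40 2.04 0 -12.0 0; -0.42 2.38 0 -14.0 0; -0.43 2.73 0 -16.0 0; -0.43 3.08 0 -18.0 0; -0.42 3.42 0 -20.0 0; 
0.04 0.52 0 -3.0 0; 0.11 1.03 0 -6.0 0; 0.20 1.54 0 -9.0 0; 0.32 2.05 0 -12.0 0; 0.47 2.55 0 -15.0 0; 0.65 3.04 0 -18.0 0; 0.84 3.52 0 -21.0 0; 1.07 3.99 0 -24.0 0; 1.32 4.45 0 -27.0 0; 1.59 4.89 0 -30.0 0; 
0.02 0.35 0 -2.0 0; 0.06 0.69 0 -4.0 0; 0.11 1.03 0 -6.0 0; 0.17 1.38 0 -8.0 0; 0.24 1.71 0 -10.0 0; 0.32 2.05 0 -12.0 0; 0.42 2.38 0 -14.0 0; 0.53 2.71 0 -16.0 0; 0.65 3.04 0 -18.0 0; 0.78 3.36 0 -20.0 0; 
0.05 -0.17 0 1.0 0; 0.11 -0.33 0 2.0 0; 0.16 -0.49 0 3.0 0; 0.23 -0.66 0 4.0 0; 0.29 -0.82 0 5.0 0; 0.36 -0.98 0 6.0 0; 0.42 -1.14 0 7.0 0; 0.50 -1.29 0 8.0 0; 0.57 -1.45 0 9.0 0; 0.65 -1.60 0 10.0 0;
```

drive_tool(increments="-0.10 0.33 -0.05 -2 0; -0.18 0.67 -0.1 -4 0; -0.25 1.01 -0.1 -6 0; -0.31 1.35 -0.1 -8 0; -0.36 1.69 -0.1 -10 0; -0.40 2.04 -0.1 -12 0; -0.42 2.38 -0.1 -14 0; -0.43 2.73 -0.1 -16 0; -0.43 3.08 -0.1 -18 0; -0.42 3.42 -0.1 -20 0")

```text
t: 11.85
ee_pos: [0.5553, -0.0224, 0.1125]
ee_rot: [0.0, 0.027, 1.0, -0.0]
wrist_force: [-2.0, 0.5, 2.7]
finger_gap: 0.184
gripper_force: 59.9
```

```bash
python3 - <<'E'
from h import *
s=st()
E
```

```text
t 11.85 p [ 0.5553 -0.0224  0.1125] yaw 86.9 tilt [ 0.0003 -0.0001 -1.    ] F [-2.005   0.5075  2.71  ] T [0.2245 0.0699 0.0584] gap 0.18428474341009227 59.85668420791626
```

```bash
cat >> h.py <<'E'
AX=np.array([.6545,-.0268])
def cloud(n="scene",k=3):
    m=optics.camera_model(n);d=np.median([optics.get_image(n)[1] for _ in range(k)],0)
    v,u=np.mgrid[:384,:512];R=np.linalg.inv(m["K"])@np.stack([u.ravel(),v.ravel(),np.ones(u.size)])
    P=(m["T"][:3,:3]@(R*d.ravel())).T+m["T"][:3,3];return P[d.ravel()>0]
def ringtop(n="scene"):
    P=cloud(n);r=np.linalg.norm(P[:,:2]-AX,axis=1);Q=P[(r<.037)&(r>.018)&(P[:,2]>.095)&(P[:,2]<.14)]
    print(n,len(Q));
    if len(Q)<20:return
    z=Q[:,2];print(np.histogram(z,np.arange(.095,.141,.003))[0]);t=Q[z>np.percentile(z,90)-.006]
    A=np.c_[t[:,:2]-AX,np.ones(len(t))];print("plane slopes,z",np.linalg.lstsq(A,t[:,2],rcond=None)[0],len(t),"bbox",(t.min(0)+t.max(0))/2,np.ptp(t,axis=0))
E
python3 - <<'E'
from h import *
s=st();ringtop("scene");ringtop("top")
E
python3 arc.py -3 -33
```

```text
t 11.85 p [ 0.5553 -0.0224  0.1125] yaw 86.9 tilt [ 0.0003 -0.0001 -1.    ] F [-2.005   0.5075  2.71  ] T [0.2245 0.0699 0.0584] gap 0.18428474341009227 59.85668420791626
scene 246
[  0   0   5  15  11  23  22  35 119  16   0   0   0   0   0]
plane slopes,z [ 0.0138 -0.0122  0.1204] 170 bbox [ 0.6543 -0.0246  0.1198] [0.0723 0.0675 0.007 ]
top 45
[ 0  0  1  2  2  3  1  5 28  3  0  0  0  0  0]
plane slopes,z [ 0.1131 -0.3453  0.1307] 36 bbox [0.6512 0.0014 0.1195] [0.035  0.0118 0.0061]
0.04 0.52 0 -3.0 0; 0.11 1.03 0 -6.0 0; 0.20 1.54 0 -9.0 0; 0.32 2.05 0 -12.0 0; 0.47 2.55 0 -15.0 0; 0.65 3.04 0 -18.0 0; 0.84 3.52 0 -21.0 0; 1.07 3.99 0 -24.0 0; 1.32 4.45 0 -27.0 0; 1.59 4.89 0 -30.0 0;
```

drive_tool(increments="0.02 0.35 -0.1 -2 0; 0.06 0.69 -0.1 -4 0; 0.11 1.03 -0.1 -6 0; 0.17 1.38 -0.1 -8 0; 0.24 1.71 -0.1 -10 0; 0.32 2.05 -0.1 -12 0; 0.42 2.38 -0.1 -14 0; 0.53 2.71 -0.1 -16 0; 0.65 3.04 -0.1 -18 0; 0.78 3.36 -0.1 -20 0")

```text
t: 12.98
ee_pos: [0.5625, 0.0115, 0.1109]
ee_rot: [-0.001, 0.199, 0.98, 0.0]
wrist_force: [0.2, 1.8, -2.3]
finger_gap: 0.179
gripper_force: 59.2
```

```bash
python3 - <<'E'
from h import *
s=st();ringtop("scene")
E
```

```text
t 12.98 p [0.5625 0.0115 0.1109] yaw 66.99 tilt [-0.0009  0.0007 -1.    ] F [ 0.2053  1.7854 -2.3215] T [0.5207 0.218  0.3988] gap 0.17947718956408762 59.192299246788025
scene 139
[ 0  1  8 12 10 16 14 50 28  0  0  0  0  0  0]
plane slopes,z [ 0.0271 -0.0098  0.1181] 90 bbox [ 0.6581 -0.023   0.1174] [0.0614 0.0645 0.0065]
```

Contact force has gone and a driving torque has appeared, so the hexagons match. Lowering fully.

drive_tool(increments="0 0 -0.1 0 0; 0 0 -0.2 0 0; 0 0 -0.3 0 0; 0 0 -0.4 0 0; 0 0 -0.5 0 0; 0 0 -0.6 0 0; 0 0 -0.7 0 0; 0 0 -0.8 0 0; 0 0 -0.9 0 0; 0 0 -0.9 0 0")

```text
t: 13.97
ee_pos: [0.5626, 0.0115, 0.1028]
ee_rot: [-0.0, 0.199, 0.98, 0.0]
wrist_force: [-4.8, 3.3, 4.1]
finger_gap: 0.177
gripper_force: 60.3
```

```bash
python3 - <<'E'
from h import *
s=st();ringtop("scene")
E
```

```text
t 13.97 p [0.5626 0.0115 0.1028] yaw 67.08 tilt [-0.0003  0.0001 -1.    ] F [-4.7814  3.3138  4.1152] T [0.5389 0.6542 0.299 ] gap 0.17702439777551968 60.318008065223694
scene 125
[12 10  9 12 11 43 28  0  0  0  0  0  0  0  0]
plane slopes,z [ 0.0427 -0.0062  0.112 ] 81 bbox [ 0.6595 -0.0243  0.111 ] [0.0584 0.0643 0.0067]
```

drive_tool(increments="-0.05 0.02 0 0 0; -0.1 0.04 0 0 0; -0.1 0.04 -0.05 0 0; -0.1 0.04 -0.1 0 0; -0.1 0.04 -0.15 0 0; -0.1 0.04 -0.2 0 0; -0.1 0.04 -0.25 0 0; -0.1 0.04 -0.3 0 0; -0.1 0.04 -0.3 0 0; -0.1 0.04 -0.3 0 0")

```text
t: 14.95
ee_pos: [0.5624, 0.0115, 0.0995]
ee_rot: [0.0, 0.199, 0.98, 0.0]
wrist_force: [-2.2, 4.1, 3.8]
finger_gap: 0.18
gripper_force: 60.4
```

```bash
python3 - <<'E'
from h import *
s=st();ringtop("scene")
E
```

```text
t 14.95 p [0.5624 0.0115 0.0995] yaw 67.0 tilt [ 0.0009  0.0002 -1.    ] F [-2.2105  4.1102  3.8352] T [ 0.4347 -0.1893  0.3605] gap 0.18000372071379864 60.375577211380005
scene 110
[12 11  9  9 45 24  0  0  0  0  0  0  0  0  0]
plane slopes,z [ 0.0528 -0.0092  0.109 ] 77 bbox [ 0.6585 -0.0235  0.1085] [0.0626 0.0646 0.0071]
```

The ring is down: underside about 91 mm, TCP 0.0995 against the 0.1004 expected for the seat. I'll generate the arc rows with the refined axis.

```bash
sed -i 's/9.93/9.91/' arc.py; for a in "-23 -51" "-51 -13" "-13 25" "25 -13" "-13 -51"; do echo "# $a";python3 arc.py $a; done
```

```text
# -23 -51
0.20 0.44 0 -2.8 0; 0.42 0.87 0 -5.6 0; 0.66 1.29 0 -8.4 0; 0.93 1.70 0 -11.2 0; 1.21 2.09 0 -14.0 0; 1.51 2.47 0 -16.8 0; 1.83 2.84 0 -19.6 0; 2.16 3.18 0 -22.4 0; 2.52 3.52 0 -25.2 0; 2.89 3.83 0 -28.0 0; 
# -51 -13
-0.50 -0.43 0 3.8 0; -0.96 -0.89 0 7.6 0; -1.40 -1.38 0 11.4 0; -1.80 -1.90 0 15.2 0; -2.17 -2.45 0 19.0 0; -2.50 -3.02 0 22.8 0; -2.79 -3.61 0 26.6 0; -3.04 -4.21 0 30.4 0; -3.25 -4.84 0 34.2 0; -3.42 -5.47 0 38.0 0; 
# -13 25
-0.13 -0.64 0 3.8 0; -0.21 -1.30 0 7.6 0; -0.25 -1.95 0 11.4 0; -0.25 -2.61 0 15.2 0; -0.20 -3.27 0 19.0 0; -0.11 -3.92 0 22.8 0; 0.02 -4.56 0 26.6 0; 0.20 -5.19 0 30.4 0; 0.42 -5.81 0 34.2 0; 0.67 -6.42 0 38.0 0; 
# 25 -13
-0.26 0.60 0 -3.8 0; -0.48 1.22 0 -7.6 0; -0.65 1.86 0 -11.4 0; -0.78 2.50 0 -15.2 0; -0.87 3.15 0 -19.0 0; -0.92 3.81 0 -22.8 0; -0.92 4.46 0 -26.6 0; -0.88 5.12 0 -30.4 0; -0.80 5.77 0 -34.2 0; -0.67 6.42 0 -38.0 0; 
# -13 -51
0.17 0.64 0 -3.8 0; 0.38 1.26 0 -7.6 0; 0.63 1.86 0 -11.4 0; 0.92 2.45 0 -15.2 0; 1.25 3.02 0 -19.0 0; 1.62 3.57 0 -22.8 0; 2.02 4.09 0 -26.6 0; 2.46 4.58 0 -30.4 0; 2.92 5.04 0 -34.2 0; 3.42 5.47 0 -38.0 0;
```

drive_tool(increments="0.20 0.44 0 -2.8 0; 0.42 0.87 0 -5.6 0; 0.66 1.29 0 -8.4 0; 0.93 1.70 0 -11.2 0; 1.21 2.09 0 -14 0; 1.51 2.47 0 -16.8 0; 1.83 2.84 0 -19.6 0; 2.16 3.18 0 -22.4 0; 2.52 3.52 0 -25.2 0; 2.89 3.83 0 -28 0")

```text
t: 15.93
ee_pos: [0.5909, 0.0501, 0.0992]
ee_rot: [-0.0, 0.432, 0.902, 0.0]
wrist_force: [-1.5, 3.9, 3.3]
finger_gap: 0.185
gripper_force: 60.2
```

```bash
cat >> h.py <<'E'
def nut():
    s=st();y=0
    w,x,yy,z=s["ee_rot"];M=Ro.from_quat([x,yy,z,w]).as_matrix();ph=np.arctan2(M[1,1],M[0,1])-np.pi/2
    u=np.array([np.cos(ph),np.sin(ph)]);F=s["wrist_force"];r=.0991*u
    print("phi",np.degrees(ph),"axis est",s["ee_pos"][:2]+r,"Fradial",F[:2]@u,"Ftan",F[1]*u[0]-F[0]*u[1],"Mnut",s["ft_torque"][2]-(r[0]*F[1]-r[1]*F[0]))
E
python3 -c "
from h import *
nut();ringtop()"
```

```text
t 15.93 p [0.5909 0.0501 0.0992] yaw 38.87 tilt [-0.0003  0.0003 -1.    ] F [-1.5422  3.8505  3.293 ] T [0.4395 0.0221 0.3675] gap 0.18499272376140624 60.21401524543762
phi -51.132657454554334 axis est [ 0.6531 -0.027 ] Fradial -3.965813019373634 Ftan 1.2154849451850316 Mnut 0.24701557888920297
scene 57
[ 4  2  2  4 28 17  0  0  0  0  0  0  0  0  0]
plane slopes,z [ 0.0073 -0.0223  0.1094] 49 bbox [ 0.6575 -0.0263  0.1087] [0.0518 0.0651 0.0079]
```

Running torque is about 0.25 N m, as expected. Now the return stroke, then a drive stroke, checking each.

drive_tool(increments="-0.50 -0.43 0 3.8 0; -0.96 -0.89 0 7.6 0; -1.40 -1.38 0 11.4 0; -1.80 -1.90 0 15.2 0; -2.17 -2.45 0 19 0; -2.50 -3.02 0 22.8 0; -2.79 -3.61 0 26.6 0; -3.04 -4.21 0 30.4 0; -3.25 -4.84 0 34.2 0; -3.42 -5.47 0 38 0")

```text
t: 16.92
ee_pos: [0.5567, -0.0056, 0.0989]
ee_rot: [0.0, 0.111, 0.994, 0.0]
wrist_force: [2.3, 2.8, -1.8]
finger_gap: 0.183
gripper_force: 59.5
```

drive_tool(increments="-0.13 -0.64 0 3.8 0; -0.21 -1.30 0 7.6 0; -0.25 -1.95 0 11.4 0; -0.25 -2.61 0 15.2 0; -0.20 -3.27 0 19 0; -0.11 -3.92 0 22.8 0; 0.02 -4.56 0 26.6 0; 0.20 -5.19 0 30.4 0; 0.42 -5.81 0 34.2 0; 0.67 -6.42 0 38 0")

```text
t: 17.75
ee_pos: [0.5641, -0.0699, 0.0989]
ee_rot: [0.001, -0.218, 0.976, 0.0]
wrist_force: [4.2, 4.3, -1.9]
finger_gap: 0.185
gripper_force: 59.4
```

```bash
python3 -c "
from h import *
nut();ringtop()"
```

```text
t 17.75 p [ 0.5641 -0.0699  0.0989] yaw 115.19 tilt [ 0.0017  0.0013 -1.    ] F [ 4.2137  4.2632 -1.8507] T [ 0.8913 -0.9425  0.112 ] gap 0.1848712395170322 59.350098967552185
phi 25.1946226218467 axis est [ 0.6538 -0.0277] Fradial 5.627652661605237 Ftan 2.0638829945828387 Mnut -0.09253842947773022
scene 197
[ 19  20  22  23 107   6   0   0   0   0   0   0   0   0   0]
plane slopes,z [ 0.0343 -0.0051  0.108 ] 145 bbox [ 0.6549 -0.0252  0.107 ] [0.072  0.0668 0.0074]
```

drive_tool(increments="-0.26 0.60 0 -3.8 0; -0.48 1.22 0 -7.6 0; -0.65 1.86 0 -11.4 0; -0.78 2.50 0 -15.2 0; -0.87 3.15 0 -19 0; -0.92 3.81 0 -22.8 0; -0.92 4.46 0 -26.6 0; -0.88 5.12 0 -30.4 0; -0.80 5.77 0 -34.2 0; -0.67 6.42 0 -38 0")

```text
t: 18.73
ee_pos: [0.5568, -0.0053, 0.0989]
ee_rot: [0.0, 0.114, 0.993, 0.0]
wrist_force: [1.3, 3.9, -1.5]
finger_gap: 0.183
gripper_force: 59.7
```

```bash
python3 -c "
from h import *
nut();ringtop()"; python3 arc.py -13 -41;  python3 arc.py -41 -51
```

```text
t 18.73 p [ 0.5568 -0.0053  0.0989] yaw 76.88 tilt [ 0.0005  0.0002 -1.    ] F [ 1.3009  3.9111 -1.4942] T [ 0.6059 -0.4721  0.5631] gap 0.18308838259257984 59.746851325035095
phi -13.11595978784871 axis est [ 0.6533 -0.0278] Fradial 0.37943521786558543 Ftan 4.10429467874806 Mnut 0.15640467320631007
scene 131
[14 13 11 16 75  2  0  0  0  0  0  0  0  0  0]
plane slopes,z [ 0.0238 -0.02    0.1083] 94 bbox [ 0.6557 -0.0204  0.1071] [0.0693 0.0598 0.0064]
0.12 0.47 0 -2.8 0; 0.26 0.93 0 -5.6 0; 0.43 1.39 0 -8.4 0; 0.62 1.83 0 -11.2 0; 0.83 2.27 0 -14.0 0; 1.06 2.70 0 -16.8 0; 1.31 3.11 0 -19.6 0; 1.58 3.51 0 -22.4 0; 1.87 3.90 0 -25.2 0; 2.18 4.27 0 -28.0 0; 
0.11 0.13 0 -1.0 0; 0.23 0.26 0 -2.0 0; 0.35 0.38 0 -3.0 0; 0.47 0.51 0 -4.0 0; 0.60 0.63 0 -5.0 0; 0.72 0.75 0 -6.0 0; 0.85 0.86 0 -7.0 0; 0.98 0.98 0 -8.0 0; 1.11 1.09 0 -9.0 0; 1.24 1.20 0 -10.0 0;
```

Worst-case count says there is still at least a full half-stroke left before overtightening, so I'll continue.

drive_tool(increments="0.17 0.64 0 -3.8 0; 0.38 1.26 0 -7.6 0; 0.63 1.86 0 -11.4 0; 0.92 2.45 0 -15.2 0; 1.25 3.02 0 -19 0; 1.62 3.57 0 -22.8 0; 2.02 4.09 0 -26.6 0; 2.46 4.58 0 -30.4 0; 2.92 5.04 0 -34.2 0; 3.42 5.47 0 -38 0")

```text
t: 19.72
ee_pos: [0.5906, 0.0501, 0.099]
ee_rot: [-0.001, 0.43, 0.903, 0.0]
wrist_force: [-0.3, 3.5, -0.2]
finger_gap: 0.182
gripper_force: 59.7
```

```bash
python3 -c "
from h import *
nut();ringtop()"; python3 arc.py 25 5;python3 arc.py 5 -10
```

```text
t 19.72 p [0.5906 0.0501 0.099 ] yaw 39.0 tilt [-0.0008  0.001  -1.    ] F [-0.2734  3.5072 -0.1616] T [ 0.8869 -0.2074  0.5274] gap 0.18154016029163117 59.69839811325073
phi -50.99748274134624 axis est [ 0.653  -0.0269] Fradial -2.8975525473137758 Ftan 1.9948217410522393 Mnut 0.3297192471047561
scene 50
[ 3  1  2  6 37  1  0  0  0  0  0  0  0  0  0]
plane slopes,z [ 0.0286 -0.0111  0.1084] 44 bbox [ 0.6575 -0.0276  0.1074] [0.0517 0.0674 0.0052]
-0.14 0.32 0 -2.0 0; -0.27 0.64 0 -4.0 0; -0.39 0.96 0 -6.0 0; -0.50 1.29 0 -8.0 0; -0.59 1.62 0 -10.0 0; -0.67 1.96 0 -12.0 0; -0.75 2.30 0 -14.0 0; -0.81 2.64 0 -16.0 0; -0.85 2.98 0 -18.0 0; -0.89 3.32 0 -20.0 0; 
-0.02 0.26 0 -1.5 0; -0.03 0.52 0 -3.0 0; -0.04 0.78 0 -4.5 0; -0.04 1.04 0 -6.0 0; -0.03 1.30 0 -7.5 0; -0.01 1.56 0 -9.0 0; 0.01 1.81 0 -10.5 0; 0.04 2.07 0 -12.0 0; 0.07 2.33 0 -13.5 0; 0.11 2.58 0 -15.0 0;
```

drive_tool(increments="-0.50 -0.43 0 3.8 0; -0.96 -0.89 0 7.6 0; -1.40 -1.38 0 11.4 0; -1.80 -1.90 0 15.2 0; -2.17 -2.45 0 19 0; -2.50 -3.02 0 22.8 0; -2.79 -3.61 0 26.6 0; -3.04 -4.21 0 30.4 0; -3.25 -4.84 0 34.2 0; -3.42 -5.47 0 38 0")

```text
t: 20.7
ee_pos: [0.5567, -0.0059, 0.0991]
ee_rot: [0.0, 0.11, 0.994, 0.0]
wrist_force: [3.6, 4.3, -3.4]
finger_gap: 0.182
gripper_force: 59.4
```

drive_tool(increments="-0.13 -0.64 0 3.8 0; -0.21 -1.30 0 7.6 0; -0.25 -1.95 0 11.4 0; -0.25 -2.61 0 15.2 0; -0.20 -3.27 0 19 0; -0.11 -3.92 0 22.8 0; 0.02 -4.56 0 26.6 0; 0.20 -5.19 0 30.4 0; 0.42 -5.81 0 34.2 0; 0.67 -6.42 0 38 0")

```text
t: 21.53
ee_pos: [0.564, -0.0701, 0.0992]
ee_rot: [0.001, -0.219, 0.976, 0.0]
wrist_force: [5.2, 4.9, -3.6]
finger_gap: 0.182
gripper_force: 59.2
```

```bash
python3 -c "
from h import *
nut();ringtop()"; cat > step.py <<'E'
import numpy as np
f=lambda p:-9.91*np.array([np.cos(np.radians(p)),np.sin(np.radians(p))])
for a in np.arange(25,-48,-6): print(a,f(a-3)-f(a),f(a-6)-f(a))
E
python3 step.py
```

```text
t 21.53 p [ 0.564  -0.0701  0.0992] yaw 115.28 tilt [ 0.0019  0.0011 -1.    ] F [ 5.1508  4.869  -3.6296] T [ 0.9415 -1.0077  0.1467] gap 0.18193108167387237 59.17966067790985
phi 25.279430500414037 axis est [ 0.6536 -0.0278] Fradial 6.736775499303841 Ftan 2.203136917085629 Mnut -0.07165153264043256
scene 198
[ 21  21  18  23 114   1   0   0   0   0   0   0   0   0   0]
plane slopes,z [ 0.0333 -0.01    0.1081] 142 bbox [ 0.6549 -0.0256  0.1067] [0.0691 0.0659 0.0067]
25 [-0.20688183  0.47579563] [-0.38857891  0.96176656]
19 [-0.15601432  0.49481421] [-0.28591826  0.99711546]
13 [-0.10343749  0.50841151] [-0.18012502  1.02153976]
7 [-0.04972738  0.51643854] [-0.0723583   1.03477185]
1 [0.00452756 0.51880736] [0.0362012  1.03666676]
-5 [0.0587329  0.51549202] [0.14436407 1.02720373]
-11 [0.11229474 0.50652884] [0.25094526 1.00648645]
-17 [0.16462626 0.49201603] [0.35477703 0.97474189]
-23 [0.2151541  0.47211258] [0.4547218  0.93231785]
-29 [0.26332466 0.44703657] [0.54968454 0.87967915]
-35 [0.30861019 0.41706274] [0.63862482 0.81740249]
-41 [0.35051452 0.38251947] [0.72056819 0.74617021]
-47 [0.38857854 0.34378525] [0.79461687 0.66676272]
```

drive_tool(increments="-0.07 0.16 0 -1 0; -0.14 0.32 0 -2 0; -0.21 0.48 0 -3 0; -0.27 0.64 0 -4 0; -0.33 0.8 0 -5 0; -0.39 0.96 0 -6 0; -0.39 0.96 0 -6 0; -0.39 0.96 0 -6 0; -0.39 0.96 0 -6 0; -0.39 0.96 0 -6 0")

```text
t: 22.52
ee_pos: [0.5593, -0.06, 0.0992]
ee_rot: [-0.0, -0.165, 0.986, -0.0]
wrist_force: [1.8, 0.9, -2.3]
finger_gap: 0.18
gripper_force: 59.3
```

```bash
python3 -c "
from h import *
nut()"
```

```text
t 22.52 p [ 0.5593 -0.06    0.0992] yaw 108.99 tilt [-0.0005 -0.0004 -1.    ] F [ 1.8167  0.8998 -2.2936] T [ 0.2579 -0.3889  0.0353] gap 0.18048210167262516 59.29808557033539
phi 18.990174964335658 axis est [ 0.653  -0.0277] Fradial 2.010601095014503 Ftan 0.2596731626627016 Mnut 0.009586244800933917
```

drive_tool(increments="-0.05 0.17 0 -1 0; -0.11 0.33 0 -2 0; -0.16 0.49 0 -3 0; -0.2 0.66 0 -4 0; -0.25 0.83 0 -5 0; -0.29 1 0 -6 0; -0.29 1 0 -6 0; -0.29 1 0 -6 0; -0.29 1 0 -6 0; -0.29 1 0 -6 0")

```text
t: 23.35
ee_pos: [0.5565, -0.0498, 0.0992]
ee_rot: [-0.0, -0.113, 0.994, -0.0]
wrist_force: [1.5, 0.2, -2.0]
finger_gap: 0.185
gripper_force: 59.3
```

```bash
python3 -c "
from h import *
nut()"
```

```text
t 23.35 p [ 0.5565 -0.0498  0.0992] yaw 102.99 tilt [-0.0003 -0.0001 -1.    ] F [ 1.4738  0.2023 -2.0464] T [ 0.0591 -0.2228  0.0007] gap 0.18469464722376017 59.29023742675781
phi 12.993447807039376 axis est [ 0.653  -0.0275] Fradial 1.48152612742688 Ftan -0.13420561339120188 Mnut 0.01397783616768817
```

drive_tool(increments="-0.04 0.17 0 -1 0; -0.07 0.34 0 -2 0; -0.1 0.51 0 -3 0; -0.13 0.68 0 -4 0; -0.15 0.85 0 -5 0; -0.18 1.02 0 -6 0; -0.18 1.02 0 -6 0; -0.18 1.02 0 -6 0; -0.18 1.02 0 -6 0; -0.18 1.02 0 -6 0")

```text
t: 24.18
ee_pos: [0.5548, -0.0394, 0.0993]
ee_rot: [0.0, -0.061, 0.998, 0.0]
wrist_force: [1.0, 0.2, -3.0]
finger_gap: 0.182
gripper_force: 59.2
```

```bash
python3 -c "
from h import *
nut()"
```

```text
t 24.18 p [ 0.5548 -0.0394  0.0993] yaw 97.0 tilt [ 0.      0.0002 -1.    ] F [ 1.0202  0.1983 -2.9956] T [ 0.0152 -0.2758  0.0637] gap 0.18248511155947564 59.23638582229614
phi 7.004625132754078 axis est [ 0.6532 -0.0273] Fradial 1.0367196269937078 Ftan 0.07241079572517448 Mnut 0.05657244131580748
```

drive_tool(increments="-0.02 0.17 0 -1 0; -0.03 0.34 0 -2 0; -0.05 0.52 0 -3 0; -0.06 0.69 0 -4 0; -0.07 0.86 0 -5 0; -0.07 1.03 0 -6 0; -0.07 1.03 0 -6 0; -0.07 1.03 0 -6 0; -0.07 1.03 0 -6 0; -0.07 1.03 0 -6 0")

```text
t: 25.02
ee_pos: [0.5538, -0.0291, 0.0992]
ee_rot: [-0.0, -0.009, 1.0, -0.0]
wrist_force: [0.1, 0.2, -2.1]
finger_gap: 0.183
gripper_force: 59.3
```

```bash
python3 -c "
from h import *
nut()"
```

```text
t 25.02 p [ 0.5538 -0.0291  0.0992] yaw 91.0 tilt [-0.0005 -0.     -1.    ] F [ 0.0623  0.2262 -2.0837] T [ 0.0465  0.0968 -0.0342] gap 0.18258978026344735 59.29285705089569
phi 1.0012766175115828 axis est [ 0.6529 -0.0274] Fradial 0.06620937488617375 Ftan 0.22510384165590414 Mnut -0.05655389414620152
```

drive_tool(increments="0 0.17 0 -1 0; 0 0.35 0 -2 0; 0 0.52 0 -3 0; 0.01 0.69 0 -4 0; 0.02 0.86 0 -5 0; 0.04 1.04 0 -6 0; 0.04 1.04 0 -6 0; 0.04 1.04 0 -6 0; 0.04 1.04 0 -6 0; 0.04 1.04 0 -6 0")

```text
t: 25.85
ee_pos: [0.5546, -0.0186, 0.0993]
ee_rot: [0.0, 0.044, 0.999, 0.0]
wrist_force: [0.4, 1.5, -3.4]
finger_gap: 0.18
gripper_force: 59.2
```

```bash
python3 -c "
from h import *
nut()"
```

```text
t 25.85 p [ 0.5546 -0.0186  0.0993] yaw 85.01 tilt [ 0.0002  0.0002 -1.    ] F [ 0.3678  1.5247 -3.3702] T [ 0.2145 -0.0932  0.1143] gap 0.1801290109757702 59.22336459159851
phi -4.990401763394308 axis est [ 0.6533 -0.0272] Fradial 0.23375100484641237 Ftan 1.5508659163408018 Mnut -0.039388394289197826
```

drive_tool(increments="0.02 0.17 0 -1 0; 0.04 0.34 0 -2 0; 0.06 0.52 0 -3 0; 0.08 0.69 0 -4 0; 0.11 0.86 0 -5 0; 0.14 1.03 0 -6 0; 0.14 1.03 0 -6 0; 0.14 1.03 0 -6 0; 0.14 1.03 0 -6 0; 0.14 1.03 0 -6 0")

```text
t: 26.68
ee_pos: [0.5562, -0.0084, 0.0994]
ee_rot: [0.0, 0.096, 0.995, 0.0]
wrist_force: [3.2, 0.4, -3.4]
finger_gap: 0.182
gripper_force: 59.2
```

```bash
python3 -c "
from h import *
nut()"
```

```text
t 26.68 p [ 0.5562 -0.0084  0.0994] yaw 79.0 tilt [ 0.0006  0.0001 -1.    ] F [ 3.1763  0.447  -3.3793] T [ 0.2555 -0.5981  0.3119] gap 0.18172422043982714 59.23338711261749
phi -10.997282849789359 axis est [ 0.6535 -0.0273] Fradial 3.0327083345601515 Ftan 1.0446734637473154 Mnut 0.20834756367603863
```

drive_tool(increments="0.04 0.17 0 -1 0; 0.07 0.34 0 -2 0; 0.11 0.51 0 -3 0; 0.16 0.68 0 -4 0; 0.2 0.84 0 -5 0; 0.25 1.01 0 -6 0; 0.25 1.01 0 -6 0; 0.25 1.01 0 -6 0; 0.25 1.01 0 -6 0; 0.25 1.01 0 -6 0")

```text
t: 27.52
ee_pos: [0.5586, 0.0017, 0.0994]
ee_rot: [0.0, 0.148, 0.989, 0.0]
wrist_force: [4.5, 0.9, -3.1]
finger_gap: 0.181
gripper_force: 59.3
```

```bash
python3 -c "
from h import *
nut()"
```

```text
t 27.52 p [0.5586 0.0017 0.0994] yaw 73.0 tilt [ 0.0004  0.0001 -1.    ] F [ 4.5492  0.9305 -3.1488] T [ 0.1883 -0.8694  0.3212] gap 0.18053849201332017 59.27877366542816
phi -16.997393149510913 axis est [ 0.6533 -0.0273] Fradial 4.078437359246109 Ftan 2.2196891157124874 Mnut 0.10124837110128149
```

drive_tool(increments="0.05 0.17 0 -1 0; 0.11 0.33 0 -2 0; 0.16 0.49 0 -3 0; 0.23 0.66 0 -4 0; 0.29 0.82 0 -5 0; 0.36 0.97 0 -6 0; 0.36 0.97 0 -6 0; 0.36 0.97 0 -6 0; 0.36 0.97 0 -6 0; 0.36 0.97 0 -6 0")

```text
t: 28.35
ee_pos: [0.562, 0.0115, 0.0993]
ee_rot: [0.0, 0.199, 0.98, 0.0]
wrist_force: [4.5, 0.1, -3.3]
finger_gap: 0.186
gripper_force: 59.4
```

```bash
python3 -c "
from h import *
nut()"
```

```text
t 28.35 p [0.562  0.0115 0.0993] yaw 67.01 tilt [ 0.0001  0.0002 -1.    ] F [ 4.5369  0.1076 -3.2891] T [ 0.167  -0.9034  0.4084] gap 0.1862172732583927 59.35665428638458
phi -22.9927214226867 axis est [ 0.6532 -0.0272] Fradial 4.134470870626872 Ftan 1.871249440168658 Mnut 0.22300373133902432
```

drive_tool(increments="0.07 0.16 0 -1 0; 0.14 0.32 0 -2 0; 0.22 0.47 0 -3 0; 0.29 0.63 0 -4 0; 0.37 0.78 0 -5 0; 0.46 0.93 0 -6 0; 0.46 0.93 0 -6 0; 0.46 0.93 0 -6 0; 0.46 0.93 0 -6 0; 0.46 0.93 0 -6 0")

```text
t: 29.18
ee_pos: [0.5665, 0.0208, 0.0993]
ee_rot: [-0.0, 0.25, 0.968, 0.0]
wrist_force: [4.2, 0.7, -3.5]
finger_gap: 0.182
gripper_force: 59.4
```

```bash
python3 -c "
from h import *
nut()"
```

```text
t 29.18 p [0.5665 0.0208 0.0993] yaw 61.01 tilt [-0.0002  0.0002 -1.    ] F [ 4.179   0.7354 -3.5379] T [ 0.2873 -0.7644  0.3906] gap 0.1815965086790664 59.441043734550476
phi -28.987476211734776 axis est [ 0.6531 -0.0272] Fradial 3.2990540547650924 Ftan 2.6684861068954513 Mnut 0.12611002589300174
```

drive_tool(increments="0.09 0.15 0 -1 0; 0.17 0.3 0 -2 0; 0.26 0.45 0 -3 0; 0.36 0.59 0 -4 0; 0.45 0.74 0 -5 0; 0.55 0.88 0 -6 0; 0.55 0.88 0 -6 0; 0.55 0.88 0 -6 0; 0.55 0.88 0 -6 0; 0.55 0.88 0 -6 0")

```text
t: 30.02
ee_pos: [0.5719, 0.0296, 0.0993]
ee_rot: [-0.0, 0.301, 0.954, 0.0]
wrist_force: [1.8, 2.2, -3.2]
finger_gap: 0.181
gripper_force: 59.5
```

```bash
python3 -c "
from h import *
nut()"
```

```text
t 30.02 p [0.5719 0.0296 0.0993] yaw 55.01 tilt [-0.0002  0.0002 -1.    ] F [ 1.7992  2.1936 -3.2009] T [ 0.4665 -0.5347  0.3954] gap 0.1809747068964707 59.50132191181183
phi -34.98796885356793 axis est [ 0.6531 -0.0272] Fradial 0.21625215154563013 Ftan 2.828823275258142 Mnut 0.11509580348891268
```

drive_tool(increments="0.1 0.14 0 -1 0; 0.2 0.28 0 -2 0; 0.31 0.42 0 -3 0; 0.42 0.55 0 -4 0; 0.53 0.69 0 -5 0; 0.64 0.82 0 -6 0; 0.64 0.82 0 -6 0; 0.64 0.82 0 -6 0; 0.64 0.82 0 -6 0; 0.64 0.82 0 -6 0")

```text
t: 30.85
ee_pos: [0.5783, 0.0379, 0.0993]
ee_rot: [-0.0, 0.35, 0.937, 0.0]
wrist_force: [1.9, 3.6, -3.5]
finger_gap: 0.186
gripper_force: 59.5
```

```bash
python3 -c "
from h import *
nut()"
```

```text
t 30.85 p [0.5783 0.0379 0.0993] yaw 49.01 tilt [-0.0003  0.0003 -1.    ] F [ 1.8965  3.5629 -3.5351] T [ 0.6646 -0.2392  0.5065] gap 0.1863535846805689 59.53739941120148
phi -40.989804320505215 axis est [ 0.6531 -0.0271] Fradial -0.9054520685662276 Ftan 3.9333247836173983 Mnut 0.11672779269501271
```

drive_tool(increments="0.12 0.13 0 -1 0; 0.23 0.26 0 -2 0; 0.35 0.38 0 -3 0; 0.47 0.51 0 -4 0; 0.6 0.63 0 -5 0; 0.72 0.75 0 -6 0; 0.72 0.75 0 -6 0; 0.72 0.75 0 -6 0; 0.72 0.75 0 -6 0; 0.72 0.75 0 -6 0")

```text
t: 31.68
ee_pos: [0.5855, 0.0455, 0.0993]
ee_rot: [-0.0, 0.399, 0.917, 0.0]
wrist_force: [0.7, 3.6, -1.9]
finger_gap: 0.182
gripper_force: 59.6
```

```bash
python3 -c "
from h import *
nut()"; python3 arc.py -47 -51
```

```text
t 31.68 p [0.5855 0.0455 0.0993] yaw 43.02 tilt [-0.0002  0.0004 -1.    ] F [ 0.7383  3.6463 -1.8964] T [1.0341 0.0469 0.4811] gap 0.18158898253303063 59.55134689807892
phi -46.98441772017359 axis est [ 0.6531 -0.027 ] Fradial -2.1624052157982834 Ftan 3.0273738876055045 Mnut 0.1810618136974949
0.05 0.05 0 -0.4 0; 0.10 0.09 0 -0.8 0; 0.15 0.14 0 -1.2 0; 0.21 0.19 0 -1.6 0; 0.26 0.23 0 -2.0 0; 0.31 0.28 0 -2.4 0; 0.36 0.32 0 -2.8 0; 0.42 0.37 0 -3.2 0; 0.47 0.41 0 -3.6 0; 0.52 0.45 0 -4.0 0;
```

Still running freely. I'll finish this stroke to -51, then make a slightly longer return to +29, still about 4 degrees clear of the stub, to gain an extra click.

drive_tool(increments="0.1 0.09 0 -0.8 0; 0.21 0.19 0 -1.6 0; 0.31 0.28 0 -2.4 0; 0.42 0.37 0 -3.2 0; 0.52 0.45 0 -4 0; 0.52 0.45 0 -4 0; 0.52 0.45 0 -4 0; 0.52 0.45 0 -4 0; 0.52 0.45 0 -4 0; 0.52 0.45 0 -4 0")

```text
t: 32.52
ee_pos: [0.5908, 0.0501, 0.0993]
ee_rot: [-0.0, 0.431, 0.903, 0.0]
wrist_force: [-0.2, 5.4, -2.2]
finger_gap: 0.184
gripper_force: 59.6
```

```bash
python3 -c "
from h import *
nut()"; python3 arc.py -13 29;python3 arc.py 29 12
```

```text
t 32.52 p [0.5908 0.0501 0.0993] yaw 39.0 tilt [-0.0002  0.0004 -1.    ] F [-0.1877  5.3662 -2.239 ] T [1.1871 0.1565 0.4966] gap 0.18445147714582946 59.55318510532379
phi -51.002284144313826 axis est [ 0.6531 -0.0269] Fradial -4.288535106814378 Ftan 3.231019730751874 Mnut 0.17644443550800232
-0.14 -0.71 0 4.2 0; -0.22 -1.43 0 8.4 0; -0.25 -2.16 0 12.6 0; -0.23 -2.89 0 16.8 0; -0.16 -3.61 0 21.0 0; -0.03 -4.32 0 25.2 0; 0.15 -5.03 0 29.4 0; 0.38 -5.72 0 33.6 0; 0.66 -6.39 0 37.8 0; 0.99 -7.03 0 42.0 0; 
-0.14 0.26 0 -1.7 0; -0.27 0.52 0 -3.4 0; -0.39 0.79 0 -5.1 0; -0.51 1.06 0 -6.8 0; -0.61 1.33 0 -8.5 0; -0.71 1.61 0 -10.2 0; -0.80 1.89 0 -11.9 0; -0.89 2.17 0 -13.6 0; -0.96 2.46 0 -15.3 0; -1.03 2.74 0 -17.0 0;
```

drive_tool(increments="-0.50 -0.43 0 3.8 0; -0.96 -0.89 0 7.6 0; -1.40 -1.38 0 11.4 0; -1.80 -1.90 0 15.2 0; -2.17 -2.45 0 19 0; -2.50 -3.02 0 22.8 0; -2.79 -3.61 0 26.6 0; -3.04 -4.21 0 30.4 0; -3.25 -4.84 0 34.2 0; -3.42 -5.47 0 38 0")

```text
t: 33.35
ee_pos: [0.5568, -0.0056, 0.0993]
ee_rot: [0.0, 0.112, 0.994, -0.0]
wrist_force: [1.3, 4.5, -3.9]
finger_gap: 0.184
gripper_force: 59.5
```

drive_tool(increments="-0.14 -0.71 0 4.2 0; -0.22 -1.43 0 8.4 0; -0.25 -2.16 0 12.6 0; -0.23 -2.89 0 16.8 0; -0.16 -3.61 0 21 0; -0.03 -4.32 0 25.2 0; 0.15 -5.03 0 29.4 0; 0.38 -5.72 0 33.6 0; 0.66 -6.39 0 37.8 0; 0.99 -7.03 0 42 0")

```text
t: 34.18
ee_pos: [0.5674, -0.0762, 0.0993]
ee_rot: [0.001, -0.251, 0.968, -0.0]
wrist_force: [2.5, 5.0, -3.8]
finger_gap: 0.181
gripper_force: 59.2
```

```bash
python3 -c "
from h import *
nut();ringtop()";python3 arc.py 12 6; python3 arc.py 6 0;python3 arc.py 0 -6
```

```text
t 34.18 p [ 0.5674 -0.0762  0.0993] yaw 119.11 tilt [ 0.0014  0.     -1.    ] F [ 2.5263  4.966  -3.7768] T [ 1.0926 -0.6011  0.2532] gap 0.18094341092164923 59.22294080257416
phi 29.112925218828636 axis est [ 0.654  -0.0279] Fradial 4.623251646063361 Ftan 3.1095160562374073 Mnut -0.05490517500684178
scene 196
[ 18  22  18  25 108   5   0   0   0   0   0   0   0   0   0]
plane slopes,z [ 0.0233 -0.0101  0.1081] 141 bbox [ 0.6551 -0.0247  0.1071] [0.0674 0.0663 0.0069]
-0.02 0.10 0 -0.6 0; -0.04 0.20 0 -1.2 0; -0.06 0.31 0 -1.8 0; -0.08 0.41 0 -2.4 0; -0.09 0.51 0 -3.0 0; -0.11 0.61 0 -3.6 0; -0.12 0.72 0 -4.2 0; -0.14 0.82 0 -4.8 0; -0.15 0.92 0 -5.4 0; -0.16 1.02 0 -6.0 0; 
-0.01 0.10 0 -0.6 0; -0.02 0.21 0 -1.2 0; -0.03 0.31 0 -1.8 0; -0.03 0.41 0 -2.4 0; -0.04 0.52 0 -3.0 0; -0.05 0.62 0 -3.6 0; -0.05 0.72 0 -4.2 0; -0.05 0.83 0 -4.8 0; -0.05 0.93 0 -5.4 0; -0.05 1.04 0 -6.0 0; 
0.00 0.10 0 -0.6 0; 0.00 0.21 0 -1.2 0; 0.00 0.31 0 -1.8 0; 0.01 0.41 0 -2.4 0; 0.01 0.52 0 -3.0 0; 0.02 0.62 0 -3.6 0; 0.03 0.73 0 -4.2 0; 0.03 0.83 0 -4.8 0; 0.04 0.93 0 -5.4 0; 0.05 1.04 0 -6.0 0;
```

drive_tool(increments="-0.14 0.26 0 -1.7 0; -0.27 0.52 0 -3.4 0; -0.39 0.79 0 -5.1 0; -0.51 1.06 0 -6.8 0; -0.61 1.33 0 -8.5 0; -0.71 1.61 0 -10.2 0; -0.80 1.89 0 -11.9 0; -0.89 2.17 0 -13.6 0; -0.96 2.46 0 -15.3 0; -1.03 2.74 0 -17 0")

```text
t: 35.17
ee_pos: [0.5569, -0.0485, 0.0993]
ee_rot: [0.001, -0.103, 0.995, -0.0]
wrist_force: [2.4, 3.3, -4.2]
finger_gap: 0.183
gripper_force: 59.5
```

drive_tool(increments="-0.04 0.2 0 -1.2 0; -0.08 0.41 0 -2.4 0; -0.11 0.61 0 -3.6 0; -0.14 0.82 0 -4.8 0; -0.16 1.02 0 -6 0; -0.16 1.02 0 -6 0; -0.16 1.02 0 -6 0; -0.16 1.02 0 -6 0; -0.16 1.02 0 -6 0; -0.16 1.02 0 -6 0")

```text
t: 36.0
ee_pos: [0.5546, -0.038, 0.0993]
ee_rot: [-0.0, -0.052, 0.999, -0.0]
wrist_force: [3.1, 2.4, -2.8]
finger_gap: 0.181
gripper_force: 59.2
```

```bash
python3 -c "
from h import *
nut()"
```

```text
t 36.00 p [ 0.5546 -0.038   0.0993] yaw 95.96 tilt [-0.0002 -0.0001 -1.    ] F [ 3.1096  2.3504 -2.7727] T [ 0.3102 -0.5392  0.0661] gap 0.18141789414043924 59.24152851104736
phi 5.957084426876131 axis est [ 0.6532 -0.0278] Fradial 3.336697876989229 Ftan 2.0149451017094764 Mnut -0.13358493180112546
```

drive_tool(increments="-0.02 0.21 0 -1.2 0; -0.03 0.41 0 -2.4 0; -0.05 0.62 0 -3.6 0; -0.05 0.83 0 -4.8 0; -0.05 1.04 0 -6 0; -0.05 1.04 0 -6 0; -0.05 1.04 0 -6 0; -0.05 1.04 0 -6 0; -0.05 1.04 0 -6 0; -0.05 1.04 0 -6 0")

```text
t: 36.83
ee_pos: [0.554, -0.0273, 0.0993]
ee_rot: [-0.0, -0.0, 1.0, 0.0]
wrist_force: [1.6, 1.2, -2.6]
finger_gap: 0.184
gripper_force: 59.3
```

```bash
python3 -c "
from h import *
nut()"
```

```text
t 36.83 p [ 0.554  -0.0273  0.0993] yaw 90.01 tilt [-0.0003  0.0001 -1.    ] F [ 1.5721  1.1875 -2.5576] T [ 0.2123 -0.2837  0.1351] gap 0.1844787509907307 59.30426359176636
phi 0.005070614527739693 axis est [ 0.6531 -0.0273] Fradial 1.572182431358291 Ftan 1.1873424116459352 Mnut 0.017459082144949387
```

drive_tool(increments="0 0.21 0 -1.2 0; 0.01 0.41 0 -2.4 0; 0.02 0.62 0 -3.6 0; 0.03 0.83 0 -4.8 0; 0.05 1.04 0 -6 0; 0.05 1.04 0 -6 0; 0.05 1.04 0 -6 0; 0.05 1.04 0 -6 0; 0.05 1.04 0 -6 0; 0.05 1.04 0 -6 0")

```text
t: 37.67
ee_pos: [0.5545, -0.017, 0.0992]
ee_rot: [-0.0, 0.052, 0.999, 0.0]
wrist_force: [0.3, 0.7, -3.2]
finger_gap: 0.184
gripper_force: 59.3
```

```bash
python3 -c "
from h import *
nut()"; for a in -6 -12 -18 -24 -30 -36 -42;do echo "#$a";python3 arc.py $a $((a-6))|cut -d';' -f2,4,6,8,10;done
```

```text
t 37.67 p [ 0.5545 -0.017   0.0992] yaw 84.0 tilt [-0.0004  0.     -1.    ] F [ 0.2889  0.6501 -3.1735] T [0.1543 0.0235 0.062 ] gap 0.18431644042380946 59.32237207889557
phi -6.003686209799797 axis est [ 0.6531 -0.0273] Fradial 0.2193144344822053 Ftan 0.67673626878888 Mnut -0.005064352863268146
#-6
 0.02 0.21 0 -1.2 0; 0.05 0.41 0 -2.4 0; 0.08 0.62 0 -3.6 0; 0.12 0.82 0 -4.8 0; 0.16 1.02 0 -6.0 0
#-12
 0.05 0.20 0 -1.2 0; 0.09 0.40 0 -2.4 0; 0.15 0.60 0 -3.6 0; 0.21 0.80 0 -4.8 0; 0.27 1.00 0 -6.0 0
#-18
 0.07 0.20 0 -1.2 0; 0.14 0.39 0 -2.4 0; 0.21 0.59 0 -3.6 0; 0.29 0.78 0 -4.8 0; 0.37 0.97 0 -6.0 0
#-24
 0.09 0.19 0 -1.2 0; 0.18 0.38 0 -2.4 0; 0.27 0.56 0 -3.6 0; 0.37 0.74 0 -4.8 0; 0.47 0.92 0 -6.0 0
#-30
 0.11 0.18 0 -1.2 0; 0.22 0.36 0 -2.4 0; 0.33 0.53 0 -3.6 0; 0.44 0.70 0 -4.8 0; 0.56 0.87 0 -6.0 0
#-36
 0.12 0.17 0 -1.2 0; 0.25 0.33 0 -2.4 0; 0.38 0.49 0 -3.6 0; 0.52 0.65 0 -4.8 0; 0.65 0.81 0 -6.0 0
#-42
 0.14 0.15 0 -1.2 0; 0.28 0.30 0 -2.4 0; 0.43 0.45 0 -3.6 0; 0.58 0.59 0 -4.8 0; 0.73 0.73 0 -6.0 0
```

drive_tool(increments="0.02 0.21 0 -1.2 0; 0.05 0.41 0 -2.4 0; 0.08 0.62 0 -3.6 0; 0.12 0.82 0 -4.8 0; 0.16 1.02 0 -6 0; 0.16 1.02 0 -6 0; 0.16 1.02 0 -6 0; 0.16 1.02 0 -6 0; 0.16 1.02 0 -6 0; 0.16 1.02 0 -6 0")

```text
t: 38.5
ee_pos: [0.5566, -0.0066, 0.0994]
ee_rot: [0.0, 0.104, 0.995, 0.0]
wrist_force: [2.4, 2.1, -3.4]
finger_gap: 0.184
gripper_force: 59.2
```

```bash
python3 -c "
from h import *
nut()"
```

```text
t 38.50 p [ 0.5566 -0.0066  0.0994] yaw 78.01 tilt [ 0.0006  0.0003 -1.    ] F [ 2.4115  2.15   -3.3836] T [ 0.3629 -0.453   0.182 ] gap 0.1840033396653767 59.20760214328766
phi -11.990729208428998 axis est [ 0.6535 -0.0272] Fradial 1.9121760377788382 Ftan 2.604038647831617 Mnut -0.07603163374704824
```

drive_tool(increments="0.05 0.2 0 -1.2 0; 0.09 0.4 0 -2.4 0; 0.15 0.6 0 -3.6 0; 0.21 0.8 0 -4.8 0; 0.27 1 0 -6 0; 0.27 1 0 -6 0; 0.27 1 0 -6 0; 0.27 1 0 -6 0; 0.27 1 0 -6 0; 0.27 1 0 -6 0")

```text
t: 39.33
ee_pos: [0.559, 0.0032, 0.0993]
ee_rot: [0.0, 0.156, 0.988, 0.0]
wrist_force: [3.2, -0.1, -4.0]
finger_gap: 0.181
gripper_force: 59.4
```

```bash
python3 -c "
from h import *
nut()"
```

```text
t 39.33 p [0.559  0.0032 0.0993] yaw 71.99 tilt [ 0.0001  0.     -1.    ] F [ 3.1586 -0.1131 -4.0251] T [ 0.1055 -0.5734  0.4852] gap 0.1810804932354684 59.38986897468567
phi -18.00540971633604 axis est [ 0.6533 -0.0275] Fradial 3.0388728554852733 Ftan 0.8687438873997465 Mnut 0.39907278111879346
```

Torque is up to 0.40, perhaps near the stop, so smaller steps now.

drive_tool(increments="0.03 0.1 0 -0.6 0; 0.07 0.2 0 -1.2 0; 0.1 0.29 0 -1.8 0; 0.14 0.39 0 -2.4 0; 0.17 0.49 0 -3 0; 0.17 0.49 0 -3 0; 0.17 0.49 0 -3 0; 0.17 0.49 0 -3 0; 0.17 0.49 0 -3 0; 0.17 0.49 0 -3 0")

```text
t: 40.17
ee_pos: [0.5607, 0.008, 0.0993]
ee_rot: [0.0, 0.182, 0.983, -0.0]
wrist_force: [2.5, -1.1, -3.4]
finger_gap: 0.185
gripper_force: 59.5
```

```bash
python3 -c "
from h import *
nut()"
```

```text
t 40.17 p [0.5607 0.008  0.0993] yaw 68.99 tilt [ 0.     -0.0001 -1.    ] F [ 2.5037 -1.1226 -3.4483] T [-0.1836 -0.6025  0.5366] gap 0.18497634182906872 59.50805425643921
phi -21.008844747444982 axis est [ 0.6532 -0.0275] Fradial 2.739716137016499 Ftan -0.1504028214543427 Mnut 0.5514719089243951
```

drive_tool(increments="0.03 0.08 0 -0.5 0; 0.06 0.16 0 -1 0; 0.09 0.24 0 -1.5 0; 0.13 0.32 0 -2 0; 0.13 0.32 0 -2 0; 0.13 0.32 0 -2 0; 0.13 0.32 0 -2 0; 0.13 0.32 0 -2 0; 0.13 0.32 0 -2 0; 0.13 0.32 0 -2 0")

```text
t: 41.0
ee_pos: [0.5619, 0.0112, 0.0993]
ee_rot: [-0.0, 0.199, 0.98, -0.0]
wrist_force: [3.7, -1.5, -3.2]
finger_gap: 0.186
gripper_force: 59.6
```

```bash
python3 -c "
from h import *
nut()"
```

```text
t 41.00 p [0.5619 0.0112 0.0993] yaw 66.99 tilt [-0.0002 -0.0001 -1.    ] F [ 3.7192 -1.5255 -3.2176] T [-0.5231 -0.5587  0.5348] gap 0.18561798900093107 59.56577718257904
phi -23.014582574829735 axis est [ 0.6531 -0.0275] Fradial 4.019580738377269 Ftan 0.050028730542333255 Mnut 0.5298298563513952
```

drive_tool(increments="0.04 0.08 0 -0.5 0; 0.07 0.16 0 -1 0; 0.11 0.24 0 -1.5 0; 0.14 0.32 0 -2 0; 0.14 0.32 0 -2 0; 0.14 0.32 0 -2 0; 0.14 0.32 0 -2 0; 0.14 0.32 0 -2 0; 0.14 0.32 0 -2 0; 0.14 0.32 0 -2 0")

```text
t: 41.83
ee_pos: [0.5633, 0.0144, 0.0993]
ee_rot: [-0.0, 0.217, 0.976, -0.0]
wrist_force: [2.8, -3.4, -3.4]
finger_gap: 0.179
gripper_force: 59.6
```

```bash
python3 -c "
from h import *
nut()"
```

```text
t 41.83 p [0.5633 0.0144 0.0993] yaw 64.99 tilt [-0.0001 -0.0001 -1.    ] F [ 2.8378 -3.4459 -3.3707] T [-0.7571 -0.4158  0.5481] gap 0.17878838481531867 59.60117697715759
phi -25.01305936779879 axis est [ 0.6531 -0.0275] Fradial 4.028693107423964 Ftan -1.9227984134688763 Mnut 0.7386589023144069
```

drive_tool(increments="0.04 0.08 0 -0.5 0; 0.08 0.16 0 -1 0; 0.11 0.23 0 -1.5 0; 0.11 0.23 0 -1.5 0; 0.11 0.23 0 -1.5 0; 0.11 0.23 0 -1.5 0; 0.11 0.23 0 -1.5 0; 0.11 0.23 0 -1.5 0; 0.11 0.23 0 -1.5 0; 0.11 0.23 0 -1.5 0")

```text
t: 42.67
ee_pos: [0.5644, 0.0168, 0.0993]
ee_rot: [-0.0, 0.229, 0.973, -0.0]
wrist_force: [1.5, -4.5, -3.8]
finger_gap: 0.181
gripper_force: 59.6
```

```bash
python3 -c "
from h import *
nut()"
```

```text
t 42.67 p [0.5644 0.0168 0.0993] yaw 63.49 tilt [-0.0001 -0.0001 -1.    ] F [ 1.4838 -4.4606 -3.7737] T [-0.9308 -0.3635  0.6165] gap 0.18066675228893841 59.630382657051086
phi -26.507959900020744 axis est [ 0.6531 -0.0274] Fradial 3.318676123057192 Ftan -3.3294615795339713 Mnut 0.9464794623145589
```

Torque is about 0.95 N m and rising at the seal's 8 N m/rad, so it is snug. I'll back off to the middle of the play before lifting.

```bash
python3 arc.py -26.5 -15.5
```

```text
-0.08 -0.17 0 1.1 0; -0.16 -0.34 0 2.2 0; -0.24 -0.52 0 3.3 0; -0.31 -0.69 0 4.4 0; -0.38 -0.87 0 5.5 0; -0.45 -1.05 0 6.6 0; -0.51 -1.23 0 7.7 0; -0.57 -1.41 0 8.8 0; -0.63 -1.59 0 9.9 0; -0.68 -1.77 0 11.0 0;
```

drive_tool(increments="-0.08 -0.17 0 1.1 0; -0.16 -0.34 0 2.2 0; -0.24 -0.52 0 3.3 0; -0.31 -0.69 0 4.4 0; -0.38 -0.87 0 5.5 0; -0.45 -1.05 0 6.6 0; -0.51 -1.23 0 7.7 0; -0.57 -1.41 0 8.8 0; -0.63 -1.59 0 9.9 0; -0.68 -1.77 0 11 0")

```text
t: 43.5
ee_pos: [0.5579, -0.0005, 0.0995]
ee_rot: [0.0, 0.134, 0.991, 0.0]
wrist_force: [4.7, -1.8, -4.0]
finger_gap: 0.186
gripper_force: 59.1
```

```bash
python3 -c "
from h import *
nut();ringtop()"
```

```text
t 43.50 p [ 0.5579 -0.0005  0.0995] yaw 74.6 tilt [ 0.0006  0.0008 -1.    ] F [ 4.7475 -1.8245 -4.0329] T [-0.3072 -0.7196  0.034 ] gap 0.18555882532711654 59.14230465888977
phi -15.399432560622992 axis est [ 0.6535 -0.0269] Fradial 5.06151211721901 Ftan -0.49830575132672683 Mnut 0.08338155590792848
scene 115
[11 10 12 13 66  3  0  0  0  0  0  0  0  0  0]
plane slopes,z [ 0.0269 -0.0098  0.1081] 84 bbox [ 0.6569 -0.0238  0.107 ] [0.0683 0.0639 0.0069]
```

drive_tool(increments="0.05 -0.02 0 0 0; 0.08 -0.03 0.1 0 0; 0.08 -0.03 0.3 0 0; 0.08 -0.03 0.5 0 0; 0.08 -0.03 0.7 0 0; 0.08 -0.03 0.9 0 0; 0.08 -0.03 1.1 0 0; 0.08 -0.03 1.1 0 0; 0.08 -0.03 1.1 0 0; 0.08 -0.03 1.1 0 0")

```text
t: 44.48
ee_pos: [0.5591, -0.0012, 0.1101]
ee_rot: [0.001, 0.135, 0.991, 0.0]
wrist_force: [8.0, -0.6, -9.0]
finger_gap: 0.182
gripper_force: 58.8
```

```bash
python3 -c "
from h import *
nut();ringtop()"
```

```text
t 44.48 p [ 0.5591 -0.0012  0.1101] yaw 74.5 tilt [ 0.0011  0.0004 -1.    ] F [ 7.9704 -0.6296 -8.9769] T [-0.0904 -0.9966  0.2926] gap 0.18196532847316865 58.77920687198639
phi -15.50287582957639 axis est [ 0.6546 -0.0277] Fradial 7.84871752543063 Ftan 1.5237197547517463 Mnut 0.1416189733675381
scene 138
[14 11 14 14 47 32  6  0  0  0  0  0  0  0  0]
plane slopes,z [-0.05    0.0009  0.1097] 89 bbox [ 0.654  -0.022   0.1101] [0.0701 0.0627 0.0071]
```

The ring is binding: the TCP rose 10 mm but the ring tilted and only rose about 2 mm. I'll lower it back level, turn slightly to unload the flanks, and check the forces.

drive_tool(increments="0 0 -0.4 0 0; 0 0 -0.8 0 0; 0 0 -1.2 0 0; -0.04 0.02 -1.3 0 0; 0 0.18 -1.3 -1 0; 0.06 0.34 -1.3 -2 0; 0.08 0.5 -1.3 -3 0; 0.08 0.5 -1.2 -3 0; 0.08 0.5 -1.1 -3 0; 0.08 0.5 -1.1 -3 0")

```text
t: 45.47
ee_pos: [0.559, 0.0041, 0.099]
ee_rot: [-0.0, 0.16, 0.987, 0.0]
wrist_force: [1.2, 0.8, -2.5]
finger_gap: 0.18
gripper_force: 59.9
```

```bash
python3 -c "
from h import *
nut();ringtop()"
```

```text
t 45.47 p [0.559  0.0041 0.099 ] yaw 71.56 tilt [-0.0005  0.0004 -1.    ] F [ 1.179   0.7622 -2.5038] T [ 0.0675 -0.2801  0.4364] gap 0.1804981678114597 59.88371729850769
phi -18.444727213620567 axis est [ 0.653  -0.0273] Fradial 0.8772501823093708 Ftan 1.0960274910669419 Mnut 0.3277595506282013
scene 118
[12 10 12 12 66  6  0  0  0  0  0  0  0  0  0]
plane slopes,z [ 0.0338 -0.0178  0.1082] 88 bbox [ 0.6567 -0.0259  0.1073] [0.0661 0.069  0.0074]
```

drive_tool(increments="-0.08 -0.25 0 1.5 0; -0.15 -0.5 0 3 0; -0.22 -0.75 0 4.5 0; -0.28 -1 0 6 0; -0.33 -1.25 0 7.5 0; -0.33 -1.25 0 7.5 0; -0.33 -1.25 0 7.5 0; -0.33 -1.25 0 7.5 0; -0.33 -1.25 0 7.5 0; -0.33 -1.25 0 7.5 0")

```text
t: 46.45
ee_pos: [0.5558, -0.0083, 0.0992]
ee_rot: [-0.0, 0.096, 0.995, 0.0]
wrist_force: [1.1, 1.0, -4.1]
finger_gap: 0.181
gripper_force: 59.7
```

```bash
python3 -c "
from h import *
nut();ringtop()"
```

```text
t 46.45 p [ 0.5558 -0.0083  0.0992] yaw 78.99 tilt [-0.0003  0.0002 -1.    ] F [ 1.1375  0.9839 -4.1075] T [ 0.3951 -0.1744  0.1919] gap 0.18054606274516544 59.7216010093689
phi -11.010484848122687 axis est [ 0.6531 -0.0273] Fradial 0.9286766671006269 Ftan 1.1830671332699751 Mnut 0.07464775390838467
scene 135
[11 13 15 16 76  4  0  0  0  0  0  0  0  0  0]
plane slopes,z [ 0.0261 -0.0193  0.1084] 99 bbox [ 0.6544 -0.0233  0.1072] [0.0694 0.0616 0.007 ]
```

Lateral forces are now about 1 N. Lifting slowly with a small wiggle.

drive_tool(increments="0.03 0.03 0.1 0 0; 0.03 0.17 0.2 -0.8 0; 0.03 -0.11 0.35 0.8 0; 0.03 0.17 0.5 -0.8 0; 0.03 -0.11 0.65 0.8 0; 0.03 0.17 0.8 -0.8 0; 0.03 -0.11 0.9 0.8 0; 0.03 0.03 1 0 0; 0.03 0.03 1 0 0; 0.03 0.03 1 0 0")

```text
t: 47.43
ee_pos: [0.5559, -0.0082, 0.1093]
ee_rot: [-0.0, 0.096, 0.995, -0.0]
wrist_force: [0.4, 1.3, -2.7]
finger_gap: 0.183
gripper_force: 59.6
```

```bash
python3 -c "
from h import *
nut();ringtop()"
```

```text
t 47.43 p [ 0.5559 -0.0082  0.1093] yaw 78.95 tilt [-0.0006 -0.0001 -1.    ] F [ 0.4478  1.3082 -2.7344] T [0.3913 0.1845 0.1386] gap 0.18314370237522032 59.64558005332947
phi -11.051705404426126 axis est [ 0.6532 -0.0272] Fradial 0.18872511494100339 Ftan 1.3697570576783964 Mnut 0.002866739125349016
scene 190
[ 0  1 14 12 15 20 20 76 32  0  0  0  0  0  0]
plane slopes,z [ 0.0212 -0.0059  0.118 ] 127 bbox [ 0.6543 -0.022   0.117 ] [0.071  0.0616 0.0066]
```

The ring came up level. I'll raise it clear and carry it back to its original, empty spot.

drive_tool(increments="0 0 0.3 0 0; 0 0 0.7 0 0; 0 0 1.2 0 0; 0 0 2 0 0; 0 0 3 0 0; 0 0 4.5 0 0; 0 0 6 0 0; 0 0 7.5 0 0; 0 0 8 0 0; 0 0 8 0 0")

```text
t: 48.42
ee_pos: [0.5577, -0.0082, 0.1917]
ee_rot: [0.002, 0.096, 0.995, -0.0]
wrist_force: [0.4, -0.8, -3.3]
finger_gap: 0.181
gripper_force: 59.6
```

drive_tool(increments="-1 3 0 -0.5 0; -2 6 0 -1 0; -3 9 0 -1.5 0; -4 12.5 0 -2 0; -5.2 16 0 -2.5 0; -6.5 20 0 -3 0; -7.8 24 0 -4 0; -9.2 28 0 -5 0; -10.2 31 0 -5.5 0; -10.2 31.2 0 -5.5 0")

```text
t: 49.25
ee_pos: [0.4492, 0.3123, 0.1903]
ee_rot: [-0.001, 0.138, 0.99, 0.003]
wrist_force: [-0.2, 1.2, -2.5]
finger_gap: 0.181
gripper_force: 59.7
```

drive_tool(increments="0 0 -2 0 0; 0 0 -5 0 0; 0 0 -8 0 0; 0 0 -11 0 0; 0 0 -13.5 0 0; 0 0 -15.5 0 0; 0 0 -16.5 0 0; 0 0 -17 0 0; 0 0 -17 0 0; 0 0 -17 0 0")

```text
t: 50.08
ee_pos: [0.4548, 0.3042, 0.0201]
ee_rot: [0.0, 0.144, 0.99, 0.0]
wrist_force: [0.9, 0.6, -3.4]
finger_gap: 0.182
gripper_force: 59.6
```

```bash
python3 -c "
from h import *
st()"
```

```text
t 50.08 p [0.4548 0.3042 0.0201] yaw 73.5 tilt [ 0.0008  0.0009 -1.    ] F [ 0.9313  0.5542 -3.3765] T [0.0566 0.0975 0.0011] gap 0.1822896751577717 59.6368145942688
```

drive_tool(increments="0 0 -0.3 0 0; 0 0 -0.6 0 0; 0 0 -0.8 0 0; 0 0 -0.95 0 0; 0 0 -0.95 0 0; 0 0 -0.95 0 0; 0 0 -0.95 0 0.25; 0 0 -0.95 0 0.4; 0 0 -0.95 0 0.55; 0 0 -0.95 0 0.55")

```text
t: 50.92
ee_pos: [0.4543, 0.3039, 0.0099]
ee_rot: [0.0, 0.143, 0.99, 0.0]
wrist_force: [0.3, 0.1, 0.0]
finger_gap: 0.548
gripper_force: 0.0
```

```bash
python3 -c "
from h import *
st()"
```

```text
t 50.92 p [0.4543 0.3039 0.0099] yaw 73.51 tilt [ 0.0001  0.0003 -1.    ] F [0.308  0.089  0.0286] T [ 0.054  -0.005   0.0033] gap 0.5475419734755429 0.0
```

Released with no load on the wrist. Retreating up and away, then one final look.

drive_tool(increments="0 0 1 0 0.55; 0 0 3 0 0.55; 0 0 6 0 0.55; 0 0 9 0 0.55; 0 0 12 0 0.55; 0 0 16 0 0.55; 0 0 20 0 0.55; 0 0 24 0 0.55; 0 0 27 0 0.55; 0 0 28 0 0.55")

```text
t: 51.75
ee_pos: [0.4553, 0.3059, 0.2955]
ee_rot: [0.003, 0.143, 0.99, 0.002]
wrist_force: [-0.4, -0.1, 0.0]
finger_gap: 0.547
gripper_force: 0.0
```

drive_tool(increments="0 -3 0 0 0.55; 0 -7 0 0 0.55; 0 -11 0 0 0.55; 0 -15 0 0 0.55; 0 -19 0 0 0.55; 0 -23 0 0 0.55; 0 -27 0 0 0.55; 0 -30 0 0 0.55; 0 -32 0 0 0.55; 0 -32 0 0 0.55")

```text
t: 52.58
ee_pos: [0.4536, -0.0218, 0.2892]
ee_rot: [-0.001, 0.147, 0.989, -0.001]
wrist_force: [-0.1, -0.3, 1.0]
finger_gap: 0.552
gripper_force: 0.0
```

```bash
python3 -c "
from h import *
st()
a=optics.get_image('top')[0][110:330,120:360];b=optics.get_image('scene')[0][140:360,110:350]
cv2.imwrite('pics/end.png',cv2.resize(np.hstack([a,b]),(800,367)))"
```

```text
t 52.58 p [ 0.4536 -0.0218  0.2892] yaw 73.05 tilt [-0.0017 -0.0019 -1.    ] F [-0.1205 -0.2529  1.0178] T [-0.0461  0.0012 -0.0031] gap 0.5524845220803125 0.0
```

View pics/end.png

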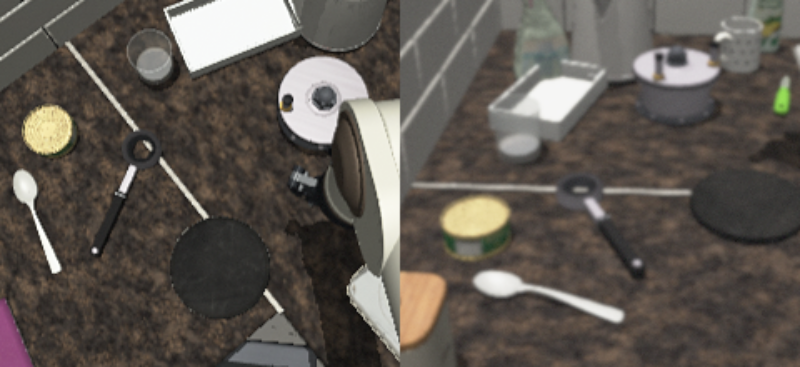

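The wrench lies flat (ring at about (141,148) in the left panel), well clear of the housing. The glass, spoon, tin and mug look undisturbed, and the gripper is clear.

```bash
python3 -c "
from workcell import ticket
print(ticket.hand_in())"
```

```text
the job is handed in; nothing more can be done
None
```

I tightened the nut to about 0.95 N m, estimated from the wrist sensor (snug is over 0.64, damage over 1.36), laid the wrench flat back in its original spot clear of the housing, left the other things where they were, and handed the job in at about 53 s; the ring bound once on lifting and came off level on the second try.

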